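# Pack the switch modules in the parts case

## Robot

A 6-joint arm with a two-finger parallel gripper is mounted at the origin on the work surface. World frame = base frame: x ahead of the robot, y to its left, z up, the work surface at z = 0. Lengths are in m, angles in rad, forces in N, time in s.
With the tool pointing down it reaches from about 0.35 to 0.975 m from the base axis. Payload 7.1 kg.
Tool frame: the origin (TCP) lies midway between the tips of the shut fingers; the grasp point (between the pads) lies 19 mm behind it; z points along the fingers, y is the line along which they close (so a half turn about z gives the same grasp; the last joint's range is limited). The gripper opens to 88 mm and grips with 3 to 60 N. Pads are 20 mm wide; open, the fingers measure 115 mm over their backs; the gripper's body (75 mm by 178 mm) begins 61 mm behind the grasp point.
Start: joints at [-1.335, 0.423, 1.63, -0, 1.089, -0.019], TCP at [0.158, -0.605, 0.223] pointing down, gripper open.
Joint ranges: [-3, 3], [-0.9, 2.11], [0.09, 2.58], [-1.31, 4.45], [0.11, 2.69], [-2.54, 2.54]. Speed limits (rad/s): [2.39, 2.39, 3.01, 3.14, 3.14, 3.14].

## Interface

Orientations are given as a 3x3 rotation matrix whose columns are the frame's x, y, z axes.
In Python, from station import readout, imaging, ctrl gives the robot as it stands.
- The arm moves only by the tool send_rows, never from a script. Its argument "series" is a list of rows, each a list of 5 numbers: the shift along the tool's x, y, z in cm, then the turn about the tool's z in rad, then the opening, from 0 (shut) to 1 (fully open). In form: [[dx, dy, dz, yaw, claw], ...]. A call has 1 to 12 rows; each row is the pose to reach, as a shift and turn from the pose commanded when the call began, along the tool's axes at that moment; what a row does not reach only later rows make up. A row lasts 1/10 s, in which the tool goes at most 50 mm and 8.59 degrees, less where a joint would pass 70% of its speed; a pose out of reach is approached as far as the arm can. A call with a gripper value outside its range is refused whole. The fingers move at their own pace and stop on an object; "squeeze" is the grip in N (left out, the last holds). Time passes only in rows, so rows that repeat a pose let the fingers close. It gives the time, the measured TCP pose, the force, the opening and the grip force at its end, in the units of the state.
- readout.sense(): the state, without advancing time (a new reading comes with each control period).
- imaging.read_camera(name): name is "scene" or "top" or "wrist"; returns a dict with "color" (480x640x3 uint8, blue, green, red), "fx", "fy", "cx", "cy" (pixels), "k1" (the pictures are not rectified: a ray, as slopes to the right and down, at radius r is drawn at 1 + k1 r^2 times it, then the intrinsics apply), "rvec" (rotation vector, rad) and "tvec" (3), from world to camera coordinates, as OpenCV has them; the wrist camera has in their place "mount" (4x4, takes a point from camera to tool coordinates, whose origin is the TCP and whose axes are the flange's). Camera axes: x right, y down, z forward; pixel columns grow to the right and rows downward; lengths in m; the calibration is good to about 2 mm. A picture is of the moment at which its call begins: read the wrist's pose just before it. There is no depth.
- ctrl.close_job(): hands the job in; it is judged then, once.
The state is a dict: "clock": time; "q": joint angles; "joint_velocities": joint speeds; "tau": joint torques, N m; "ee_pos": TCP position; "orientation": TCP orientation; "force": force on the tool from outside, world axes, zero at the start; "torque": the same for the moment, N m; "grip_width": finger opening in m; "finger_force": force on a finger pad.
Only numpy, scipy, OpenCV 4.12 (cv2) and the standard library are available. Lean on these libraries where they do the work, as an engineer would, in place of code of your own. Each camera call takes 0.05 s, during which the arm holds its last target. There are 200 camera calls.

## Task

Raise the lid of the grey parts case and lock its folding stay by pulling the orange knee pin through straight to its stop. Then, with the stay still locked, take every blue switch module off the hook rack and stand it upright on the floor of the large left bay of the case, and stand the orange dial knob upright in the small right bay. Finally push the knee back to break the stay and lower the lid until it is fully shut, leaving the other things on the bench where they are.

Things in the scene. Friction and masses are not known exactly. Their poses are not given: they have to be found in the camera images.
- case: Grey parts case, fixed, 160 (x) x 324 (y) x 84 (z) mm, walls and floor 6 mm, black lid 12 mm thick. Origin: centre of its underside; front faces -x (roughly to the robot), y to its left. A 6 mm dividing wall at y = -55 mm (top at z = 66 mm) parts it into a large left bay (y -52 to 156 mm) and a small right bay (y -156 to -58 mm); inside x is -74 to 74 mm.
- module_bay (a point): Centre of the floor of the case's large left bay (208 mm in y by 148 mm in x inside). Axes as the case.
- dial_bay (a point): Centre of the floor of the case's small right bay (98 mm in y by 148 mm in x inside). Axes as the case.
- lid_axis (a point): Middle of the lid's hinge axis, at the case's far (+x) rim, 90 mm above the case's underside; the axis runs along the case's y.
- lid (a joint): Lid angle, rad: 0 shut, grows as the front edge rises; 1.48 with the stay straight, about 1.45 locked. The hinge is damped (0.3 N m s/rad) with 0.15 N m friction: the lid (0.45 kg) stays where it is left above about 1.25 rad; below that it sinks slowly by itself until shut.
- lid_bar (a point): Centre of the lid's round aluminium handle bar, 12 mm thick, 100 mm long along the case's y, 40 mm off the lid's front edge, 200 mm from the hinge axis (lid shut: in front of the case, 90 mm up). Its axes turn with the lid. Pinched from above across its thickness, it turns in the fingers as the lid swings.
- knee (a joint): Knee angle of the folding steel stay on the case's left (+y) outer side, rad: 0 folded (lid shut), 2.76 straight, 3.06 at its stop past straight (locked). It follows the lid by itself until nearly straight (about 2.1 at lid 1.36); 0.06 N m friction. Links 107.4 mm; lower pivot at the case's x = -70, z = 55 mm, upper on the lid 130 mm from its axis.
- pin (a point): Point on the orange pin on the stay's knee along the case's +y: 12 mm thick, its end 89 mm and this point 65 mm off the case's left side. Knee straight: x = -1, z = 137 mm of the case. It swings about the lower pivot. Drawing it to the front (-x, and up) straightens and locks the knee; pushing it to the back (+x, and down) breaks it; a few N. It can be pinched from above across its thickness.
- rack: Aluminium bar (20 x 20 x 380 mm along y, at x = 40, z = 165 mm) on posts and a wooden foot, fixed, with four steel hooks. Origin on the bench below the hooks; front faces -x. Hooks: 6 mm round, at y = +120, +40, -40, -120 mm, level along -x at z = 165 mm from the bar to x = -30 mm, then 12 mm up and 12 mm out to an upturned tip at x = -42, z = 177 mm.
- dial: Orange plastic dial knob, 56 mm high, standing on the bench: skirt 52 mm wide and 10 mm high, above it a round grip 36 to 38 mm wide, 70 g. Origin: centre of its underside, z up.
- screwdriver: Bystander: screwdriver lying on the bench.
- screw_jar: Bystander: small glass jar with a black cap, 48 mm wide, 60 mm high. Origin: centre of its underside.
- cleaner: Bystander: blue spray can, 52 mm wide, 150 mm high. Origin: centre of its underside.
- mug: Bystander: blue mug, 80 mm wide, 90 mm high. Origin: centre of its underside.
- wrench: Bystander: wrench lying on the bench.
- module1: Blue switch module, 100 g, hanging on a hook, or absent (None): block 28 (x) x 44 (y) x 30 (z) mm, brass plate on its -x side; on top a rigid loop 12 mm thick in x, 36 mm wide, z = 30 to 66 mm, its opening 24 mm wide, z = 30 to 60. Origin: centre of its underside; axes as the rack's while it hangs. The hook runs through the opening: raise it 13 to 23 mm, then draw it out along the rack's -x.
- module2: Another switch module like module1, or absent (None).
- module3: Another switch module like module1, or absent (None).
- module4: Another switch module like module1, or absent (None).

How it is judged:
By the outcome, as a careful person would: the job done as asked, in the order asked, and still so for the second after the job is handed in, with the robot touching nothing.
Of module1, module2, module3, module4 only 2 to 3 are there at a start; the rules pass over those that are not, and their reading is None.
At some moment in a run one of dial may be knocked a few centimetres aside while the robot is not near it.
It also fails if it takes over 200 s, if anything falls off the work surface, if the arm or the gripper's body presses on something with over 40 N, if the wrist force passes 120 N, or if a joint passes its speed limit or range.

## Working session

There is one attempt and no reset: what is moved stays moved. The work goes in short steps, Python scripts to look and compute and a tool call to move; the robot and the scene stay as the last step left them, time stands still between calls to the robot, and variables do not carry over. Pictures are saved under pics/ and viewed, at most 16 in all, crops included, and the job is handed in when it is done.

Besides the shell and the picture viewer there is one more tool, called as name([rows], argument=value, ...), one row to a line, values as JSON. send_rows: Moves the arm, as the interface text tells. Its arguments: {"type":"object","properties":{"series":{"type":"array"},"squeeze":{"type":"number"}},"required":["series"]}

```bash
ls; mkdir -p pics
cat > h.py <<'E'
import numpy as np, cv2
from station import readout, imaging, ctrl
def cam(n, save=None):
    s=readout.sense(); c=imaging.read_camera(n)
    if n=='wrist':
        T=np.eye(4);T[:3,:3]=np.array(s['orientation']);T[:3,3]=s['ee_pos']
        W=np.linalg.inv(T@np.array(c['mount'])); c['R']=W[:3,:3]; c['t']=W[:3,3]
    else:
        c['R']=cv2.Rodrigues(np.array(c['rvec'],float))[0]; c['t']=np.array(c['tvec'],float).ravel()
    c['K']=np.array([[c['fx'],0,c['cx']],[0,c['fy'],c['cy']],[0,0,1.]]); c['D']=np.array([c['k1'],0,0,0,0.])
    if save: cv2.imwrite('pics/'+save,c['color'])
    return c
def save_cal(c,f): np.savez(f,**{k:c[k] for k in('R','t','K','D')},color=c['color'])
def ray(c,uv):
    p=cv2.undistortPoints(np.array([[uv]],float),c['K'],c['D'])[0,0]
    return -c['R'].T@c['t'], c['R'].T@np.array([p[0],p[1],1.])
def onz(c,uv,z):
    o,d=ray(c,uv); return o+d*(z-o[2])/d[2]
def proj(c,P):
    return cv2.projectPoints(np.array(P,float).reshape(-1,3),cv2.Rodrigues(c['R'])[0],c['t'],c['K'],c['D'])[0][:,0]
def tri(*cu):
    A=np.zeros((3,3));b=np.zeros(3)
    for c,uv in cu:
        o,d=ray(c,uv);d/=np.linalg.norm(d);M=np.eye(3)-np.outer(d,d);A+=M;b+=M@o
    return np.linalg.solve(A,b)
E
python3 - <<'E'
from h import *
for n in('scene','top'):
    c=cam(n,n+'0.png');save_cal(c,n+'0.npz');print(n,-c['R'].T@c['t'],c['fx'],c['k1'])
s=readout.sense();print(s['ee_pos'],s['orientation'],s['grip_width'])
E
```

```text
pics
scene [ 1.00859291 -0.44290663  1.2567008 ] 559.0485894613352 -0.0009800702972598795
top [0.4270031  0.0499773  1.50297092] 582.906158797705 0.055877866336751465
[ 0.15743538 -0.6043279   0.22196837] [[ 9.67706749e-01  2.52078436e-01 -3.31047677e-04]
 [ 2.52078652e-01 -9.67705822e-01  1.33946571e-03]
 [ 1.72936556e-05 -1.37966006e-03 -9.99999048e-01]] 0.08760363126788727
```

View pics/scene0.png

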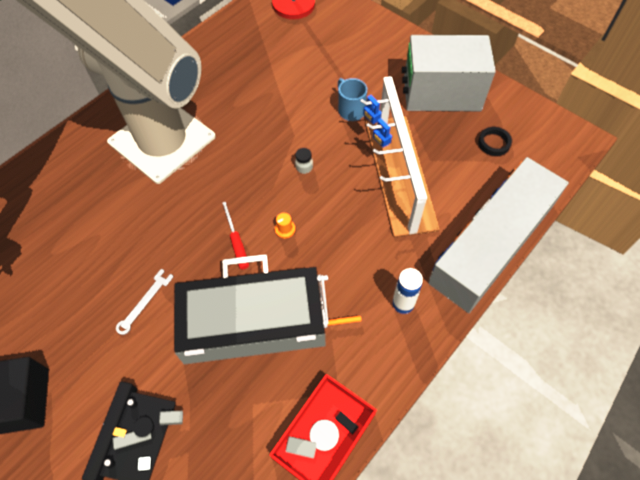

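View pics/top0.png

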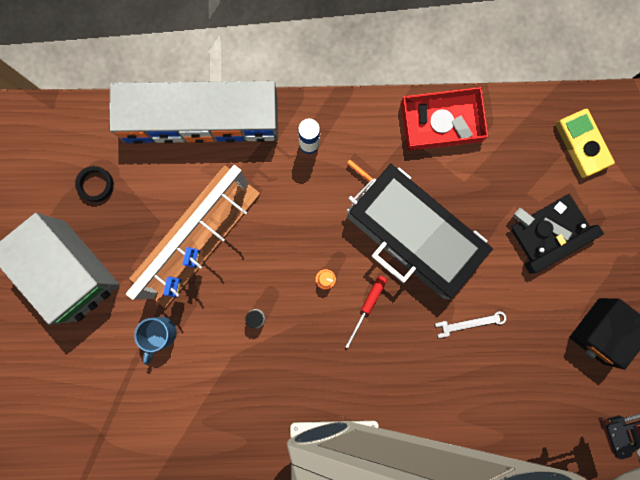

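Top view (up = world +x, left = +y): case centre about (425,232), handle (393,262), pin (355,170); rack runs (235,170)–(130,295) with modules at (190,257) and (172,287); dial at (325,279). I'll enlarge these areas.

Run:
```python
from h import *
t=cv2.imread('pics/top0.png');s=cv2.imread('pics/scene0.png')
f=lambda im,x,y,w,h,k:cv2.resize(im[y:y+h,x:x+w],None,fx=k,fy=k,interpolation=cv2.INTER_CUBIC)
# case top: x 340..500,y150..310 ; rack top x120..270,y 160..310
a=np.hstack([f(t,335,150,160,150,2.5),f(s,170,240,160,150,2.5)])
b=np.hstack([f(t,120,160,160,150,2.5)[:, :400],f(s,320,70,160,150,2.5)])[:,:800]
c=np.vstack([a,b])[:600]
c=np.vstack([f(t,335,150,160,150,2.5),f(t,120,160,160,150,2.5)])
cv2.imwrite('pics/c1.png',cv2.resize(np.hstack([c,np.vstack([f(s,170,240,200,150,2.5)[:,:],f(s,320,70,160,150,2.5)[:, :] if 0 else f(s,320,70,200,150,2.5)])]),None,fx=1,fy=1)[:600,:800] if 0 else np.hstack([c,np.vstack([f(s,170,240,160,150,2.5),f(s,320,70,160,150,2.5)])]))
```

```text
(no output)
```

View pics/c1.png

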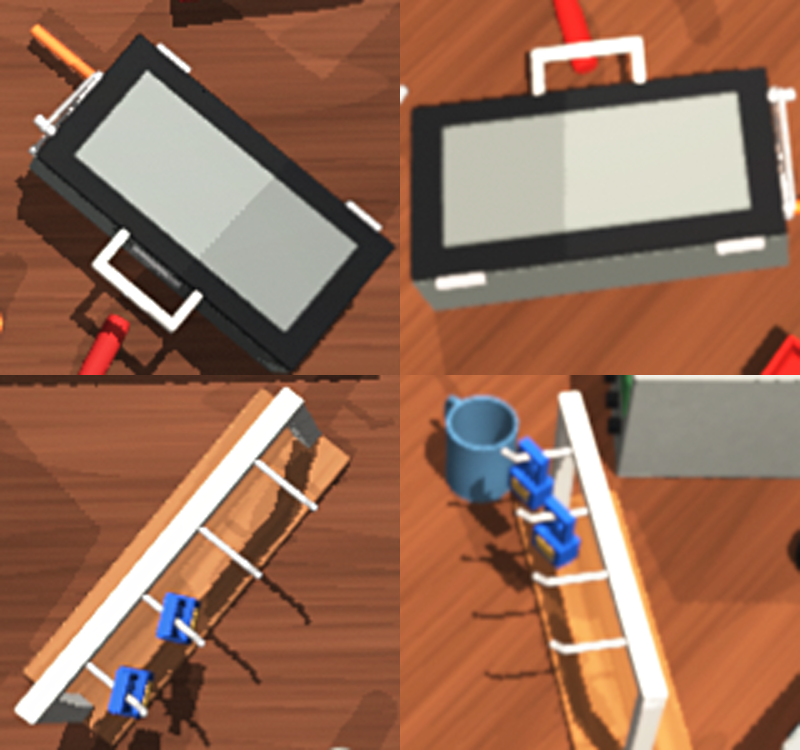

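Two modules only: hooks y=+40 and y=+120. Now fit the case and rack poses from lid corners, hook tips and bar corners.

```bash
cat > fit.py <<'E'
from h import *
from scipy.optimize import least_squares
L=lambda f:dict(np.load(f))
T,S=L('top0.npz'),L('scene0.npz')
def W(p,P):
    P=np.array(P,float);c,s=np.cos(p[2]),np.sin(p[2])
    return np.c_[p[0]+c*P[:,0]-s*P[:,1],p[1]+s*P[:,0]+c*P[:,1],P[:,2]]
def fit(p0,obs):
    f=lambda p:np.concatenate([(proj(c,W(p,P))-np.array(uv)).ravel() for c,P,uv in obs])
    r=least_squares(f,p0,loss='soft_l1');print(r.x,np.round(f(r.x),1));return r.x
E
python3 - <<'E'
from fit import *
tc=lambda a,ox,oy,cx,cy:[((x-cx)/2.5+ox,(y-cy)/2.5+oy) for x,y in a]
z=.096;cor=[(.08,.162,z),(-.08,.162,z),(.08,-.162,z),(-.08,-.162,z)]
case=fit([.5,-.1,-.6],[(T,cor,tc([(140,37),(35,158),(395,247),(293,370)],335,150,0,0)),
 (S,[cor[1],cor[3],cor[0]],tc([(765,70),(412,108),(787,240)],170,240,400,0))])
b=[(.03,-.19,.175),(.05,-.19,.175),(.05,.19,.175),(.03,.19,.175)]
tips=[(-.042,y,.177) for y in(-.12,-.04,.04,.12)]
rack=fit([.6,.5,.7],[(T,b+tips,tc([(303,400),(285,388),(15,712),(32,722),(316,508),(260,576),(202,643),(143,713)],120,160,0,375)),
 (S,tips[::-1],tc([(503,452),(519,514),(536,577),(554,645)],320,70,400,375))])
np.savez('poses.npz',case=case,rack=rack)
bar=W(case,[(-.12,0,.09)]);print('bar',bar,'pinlid shut chk',proj(T,bar),proj(S,bar))
# tops of module loops hang: hook z .165, loop inner top at z=.168 -> loop top .174
for uvT,uvS in[((178,612),(560,515)),((130,688),(533,455))]:
    a=onz(T,tc([uvT],120,160,0,375)[0],.174);bb=onz(S,tc([uvS],320,70,400,375)[0],.174);print('mod',a,bb)
    c,s=np.cos(rack[2]),np.sin(rack[2]);d=np.array([[c,s],[-s,c]])@(a[:2]-rack[:2]);e=np.array([[c,s],[-s,c]])@(bb[:2]-rack[:2]);print(d,e)
print('dial',onz(T,(326,278),.056),onz(S,(284,217),.056), tri((T,(326,278)),(S,(284,217))))
print('shaft: driver',onz(T,(383,283),.015),onz(T,(378,300),.015),onz(S,(243,262),.015),'jar',onz(T,(255,319),.06),'cleaner',onz(T,(309,127),.15),'mug',onz(T,(154,332),.09))
E
```

```text
[ 0.57551817 -0.21888426 -0.73357019] [ 0.7 -3.4  0.2 -2.9  1.3 -1.  -0.4  0.1  0.  -2.2 -1.2 -1.  -0.3 -3.5]
[0.54763737 0.3066133  0.87305021] [-0.2 -0.3  0.3 -0.9  0.2 -1.4  0.2  0.2 -0.6 -0.7 -0.6 -0.8 -0.  -0.3
  0.6 -0.6 -0.5 -1.1 -0.8 -1.7 -1.2 -1.3 -1.5 -1.4]
bar [[ 0.48638351 -0.13854116  0.09      ]] pinlid shut chk [[389.00501383 266.45835886]] [[244.76308829 259.39410034]]
mod [0.51820329 0.32232854 0.174     ] [0.52514375 0.32472754 0.174     ]
[-0.0068687   0.03265202] [-0.00057117  0.02887494]
mod [0.45022055 0.36536021 0.174     ] [0.45622266 0.36844002 0.174     ]
[-0.01757225  0.11239418] [-0.0113559   0.10977356]
dial [0.46221517 0.01390431 0.056     ] [0.46206735 0.01736745 0.056     ] [0.46294752 0.01496518 0.05974728]
shaft: driver [ 0.44774608 -0.1319313   0.015     ] [ 0.40499339 -0.11790362  0.015     ] [ 0.45457881 -0.12687057  0.015     ] jar [0.36543687 0.19006854 0.06      ] cleaner [0.81756167 0.04893495 0.15      ] mug [0.34159046 0.42712991 0.09      ]
```

```bash
cat >> h.py <<'E'
def rel(p,ang):
    "row (cm, rad) to reach TCP p with tool x axis at world angle ang deg, from the present pose"
    s=readout.sense();R=np.array(s['orientation']);d=R.T@(np.array(p)-np.array(s['ee_pos']))*100
    a=np.arctan2(R[1,0],R[0,0]);y=-(np.radians(ang)-a);y=(y+np.pi)%(2*np.pi)-np.pi
    print('rel',np.round(d,2),'yaw',round(y,3),'| now ang',round(np.degrees(a),2),'pos',np.round(s['ee_pos'],4));return d,y
E
python3 - <<'E'
from h import *
rel([.47,-.16,.36],48)
c=cam('wrist','w0.png');print(np.round(c['mount'],3),c['fx'])
E
```

```text
rel [ 41.45 -35.14 -13.75] yaw -0.583 | now ang 14.6 pos [ 0.1574 -0.6043  0.222 ]
[[-0.001 -0.962 -0.275  0.075]
 [ 1.    -0.    -0.001 -0.001]
 [ 0.001 -0.275  0.962 -0.162]
 [ 0.     0.     0.     1.   ]] 373.83093341868357
```

send_rows([
  [0,0,-13.75,0,1],
  [0,0,-13.75,0,1],
  [0,0,-13.75,0,1],
  [20,-17,-13.75,-0.3,0.45],
  [20,-17,-13.75,-0.3,0.45],
  [20,-17,-13.75,-0.3,0.45],
  [20,-17,-13.75,-0.3,0.45],
  [41.5,-35.1,-13.75,-0.583,0.45],
  [41.5,-35.1,-13.75,-0.583,0.45],
  [41.5,-35.1,-13.75,-0.583,0.45],
  [41.5,-35.1,-13.75,-0.583,0.45],
  [41.5,-35.1,-13.75,-0.583,0.45],
])

```text
clock: 1.35
ee_pos: [0.4173, -0.235, 0.3602]
orientation: [[0.669, 0.743, 0.0], [0.743, -0.669, -0.0], [0.0, 0.0, -1.0]]
force: [0.4, -1.4, 0.0]
grip_width: 0.0397
finger_force: 0.0
```

send_rows([
  [0,0,0,0,0.45],
  [0,0,0,0,0.45],
  [0,0,0,0,0.45],
  [0,0,0,0,0.45],
])

```text
clock: 1.75
ee_pos: [0.416, -0.238, 0.3601]
orientation: [[0.671, 0.742, -0.0], [0.742, -0.671, -0.0], [-0.0, -0.0, -1.0]]
force: [0.1, -0.6, 0.9]
grip_width: 0.0395
finger_force: 0.0
```

Run:
```python
from h import *
rel([.47,-.16,.36],48)
c=cam('wrist','w1.png');save_cal(c,'w1.npz')
```

```text
rel [ 9.41 -1.22  0.  ] yaw -0.002 | now ang 47.89 pos [ 0.416  -0.238   0.3601]
```

View pics/w1.png

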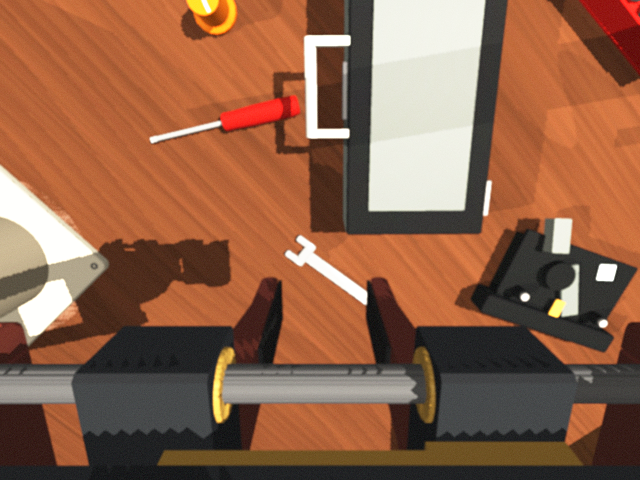

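Wrist view: lid front edge at column ~347 (corner (347,233), right far corner (482,232)), bar axis from (310,38) to (313,134), screwdriver tip of handle at (297,105), dial at (213,12).

```bash
cat > m.py <<'E'
from fit import *
c=L('w1.npz')
b1,b2=onz(c,(310,40),.09),onz(c,(313,133),.09);print(b1,b2,np.linalg.norm(b1-b2),np.degrees(np.arctan2(*(b1-b2)[[1,0]])))
f1,f2=onz(c,(347,233),.096),onz(c,(482,232),.096);print(f1,f2,np.linalg.norm(f1-f2),np.degrees(np.arctan2(*(f2-f1)[[1,0]])))
e=onz(c,(350,5),.096);print('edge ang',np.degrees(np.arctan2(*(e-f1)[[1,0]])))
tc=lambda a,ox,oy,cx,cy:[((x-cx)/2.5+ox,(y-cy)/2.5+oy) for x,y in a]
z=.096;cor=[(.08,.162,z),(-.08,.162,z),(.08,-.162,z),(-.08,-.162,z)]
O=[(c,[cor[3],cor[2],(-.12,.044,.09),(-.12,-.044,.09)],[(347,233),(482,232),(311,40),(313,133)]),(T,cor,tc([(140,37),(35,158),(395,247),(293,370)],335,150,0,0))]
p=fit([.57,-.22,-.72],O[:1]);p=fit(p,O)
print(W(p,[(-.12,0,.09)]))
E
python3 m.py
```

```text
[ 0.51803725 -0.10200829  0.09      ] [ 0.45735346 -0.17256448  0.09      ] 0.09306287225396312 49.30191612759289
[ 0.41049901 -0.28288356  0.096     ] [ 0.52902692 -0.3885556   0.096     ] 0.15879372811998413 -41.71818967507537
edge ang 48.08950011208072
[ 0.57828088 -0.21601595 -0.73235485] [ 0.   0.1  1.   0.6 -0.   0.5 -1.  -4.3]
[ 0.57718473 -0.21675997 -0.73203914] [-0.2  1.2  0.7  1.7 -0.3  1.9 -1.2 -3.  -0.3 -4.  -0.8 -3.4  0.4 -1.8
 -1.2 -0.7]
[[ 0.48792716 -0.13655344  0.09      ]]
```

Run:
```python
from h import *
rel([.488,-.1365,.12],48.1);rel([.488,-.1365,.071],48.1)
np.savez('poses2.npz',case=[.5780,-.2163,-.732])
```

```text
rel [12.36 -1.46 24.01] yaw -0.004 | now ang 47.87 pos [ 0.416  -0.238   0.3601]
rel [12.37 -1.46 28.91] yaw -0.004 | now ang 47.87 pos [ 0.416  -0.238   0.3601]
```

send_rows([
  [12.4,-1.5,12,0,0.45],
  [12.4,-1.5,12,0,0.45],
  [12.4,-1.5,12,0,0.45],
  [12.4,-1.5,12,0,0.45],
  [12.4,-1.5,20,0,0.45],
  [12.4,-1.5,24,0,0.45],
  [12.4,-1.5,26,0,0.45],
  [12.4,-1.5,28,0,0.45],
  [12.4,-1.5,28.9,0,0.45],
  [12.4,-1.5,28.9,0,0.45],
  [12.4,-1.5,28.9,0,0.45],
  [12.4,-1.5,28.9,0,0.45],
])

```text
clock: 3.0
ee_pos: [0.4895, -0.1353, 0.0726]
orientation: [[0.669, 0.743, 0.003], [0.743, -0.669, -0.001], [0.001, 0.002, -1.0]]
force: [0.2, 0.1, -0.2]
grip_width: 0.0394
finger_force: 0.0
```

send_rows([
  [0,0,0,0,0],
  [0,0,0,0,0],
  [0,0,0,0,0],
  [0,0,0,0,0],
  [0,0,0,0,0],
  [0,0,0,0,0],
], squeeze=15)

```text
clock: 3.6
ee_pos: [0.4891, -0.1351, 0.0715]
orientation: [[0.669, 0.743, 0.001], [0.743, -0.669, -0.001], [0.0, 0.001, -1.0]]
force: [1.0, -2.4, 1.5]
grip_width: 0.0112
finger_force: 15.0
```

send_rows([
  [0,0.04,-1.2,0,0],
  [0,0.14,-2.39,0,0],
  [0,0.32,-3.58,0,0],
  [0,0.57,-4.75,0,0],
  [0,0.89,-5.91,0,0],
  [0,1.28,-7.05,0,0],
  [0,1.74,-8.16,0,0],
  [0,2.26,-9.24,0,0],
  [0,2.85,-10.28,0,0],
  [0,3.49,-11.29,0,0],
  [0,4.2,-12.26,0,0],
  [0,4.96,-13.19,0,0],
])

```text
clock: 4.8
ee_pos: [0.5237, -0.1662, 0.2036]
orientation: [[0.669, 0.743, -0.005], [0.743, -0.669, 0.004], [-0.0, -0.006, -1.0]]
force: [-3.2, 10.2, 1.8]
grip_width: 0.0114
finger_force: 15.0
```

send_rows([
  [0,0.82,-0.88,0,0],
  [0,1.69,-1.7,0,0],
  [0,2.61,-2.48,0,0],
  [0,3.57,-3.19,0,0],
  [0,4.57,-3.85,0,0],
  [0,5.61,-4.45,0,0],
  [0,6.68,-4.98,0,0],
  [0,7.79,-5.45,0,0],
  [0,8.92,-5.85,0,0],
  [0,10.08,-6.18,0,0],
  [0,11.25,-6.45,0,0],
  [0,11.64,-6.52,0,0],
])

```text
clock: 6.0
ee_pos: [0.6125, -0.2458, 0.2704]
orientation: [[0.669, 0.743, 0.001], [0.743, -0.669, 0.001], [0.001, 0.0, -1.0]]
force: [-1.7, 3.9, 6.0]
grip_width: 0.0112
finger_force: 15.0
```

send_rows([
  [0,0,0,0,0],
  [0,0,0,0,0],
  [0,0,0,0,0.3],
  [0,0,0,0,0.3],
  [0,0,0,0,0.3],
  [0,0,-6,0,0.3],
  [0,0,-6,0,0.3],
  [0,0,-10,0,0.3],
  [0,0,-10,0,0.3],
])

```text
clock: 6.9
ee_pos: [0.6139, -0.2468, 0.374]
orientation: [[0.669, 0.743, 0.008], [0.743, -0.669, -0.004], [0.003, 0.009, -1.0]]
force: [0.0, 0.1, 2.3]
grip_width: 0.026
finger_force: 0.0
```

Run:
```python
from fit import *
p=np.load('poses2.npz')['case'];s=readout.sense();print(s['ee_pos'])
c=cam('scene');save_cal(c,'s1.npz')
# predicted pin at lid angle a
def knee(a,half=None,sgn=-1):
    u=np.array([.08-.13*np.cos(a),.09+.13*np.sin(a)]);l=np.array([-.07,.055]);d=u-l
    h=np.arccos(min(1,np.linalg.norm(d)/.2148));g=np.arctan2(d[1],d[0])+sgn*h
    return l+.1074*np.array([np.cos(g),np.sin(g)])
for a in(1.3,1.36,1.4,1.44):
    k=knee(a);P=W(p,[(k[0],.227,k[1]),(k[0],.251,k[1]),(.08-.2*np.cos(a),0,.09+.2*np.sin(a))]);print(a,k,P[0],proj(c,P).round(1).tolist())
cv2.imwrite('pics/s1.png',cv2.resize(c['color'][160:400,150:450],None,fx=2.5,fy=2.5))
```

```text
[ 0.6138781  -0.24681271  0.3740204 ]
1.3 [0.02200737 0.11040221] [ 0.74608735 -0.06215732  0.11040221] [[352.3, 301.1], [363.2, 299.8], [237.2, 283.5]]
1.36 [0.01894354 0.11519807] [ 0.74380836 -0.06010958  0.11519807] [[352.2, 299.0], [363.1, 297.7], [237.3, 288.5]]
1.4 [0.01612276 0.11916876] [ 0.74171016 -0.0582243   0.11916876] [[352.1, 297.1], [363.0, 295.8], [237.4, 292.0]]
1.44 [0.0119444  0.12442532] [ 0.73860213 -0.05543165  0.12442532] [[351.9, 294.4], [362.8, 293.1], [237.5, 295.7]]
```

View pics/s1.png

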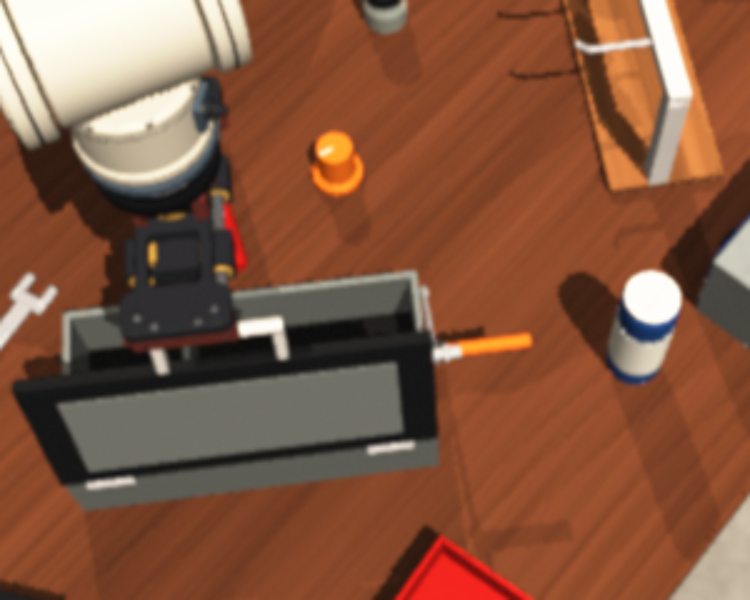

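Pin end at crop (531,341) → image (362.4,296.4), matching the prediction for lid 1.40. Go to the pin.

Run:
```python
from h import *
rel([.7417,-.0585,.374],48.1);rel([.7417,-.0585,.100],48.1)
```

```text
rel [22.58 -3.01 -0.25] yaw -0.002 | now ang 48.0 pos [ 0.613  -0.2464  0.3712]
rel [22.53 -3.15 27.15] yaw -0.002 | now ang 48.0 pos [ 0.613  -0.2464  0.3712]
```

send_rows([
  [22.5,-3.1,0,0,0.45],
  [22.5,-3.1,0,0,0.45],
  [22.5,-3.1,0,0,0.45],
  [22.5,-3.1,0,0,0.45],
  [22.5,-3.1,0,0,0.45],
  [22.5,-3.1,0,0,0.45],
  [22.5,-3.1,5,0,0.45],
  [22.5,-3.1,10,0,0.45],
  [22.5,-3.1,14,0,0.45],
  [22.5,-3.1,18,0,0.45],
  [22.5,-3.1,20,0,0.45],
  [22.5,-3.1,20,0,0.45],
])

```text
clock: 8.15
ee_pos: [0.7357, -0.0588, 0.163]
orientation: [[0.67, 0.743, -0.009], [0.743, -0.67, 0.0], [-0.006, -0.007, -1.0]]
force: [0.2, 0.7, 0.1]
grip_width: 0.0395
finger_force: 0.0
```

send_rows([
  [0,0,2,0,0.45],
  [0,0,4,0,0.45],
  [0,0,6,0,0.45],
  [0,0,7.1,0,0.45],
  [0,0,7.1,0,0.45],
  [0,0,7.1,0,0],
  [0,0,7.1,0,0],
  [0,0,7.1,0,0],
  [0,0,7.1,0,0],
  [0,0,7.1,0,0],
  [0,0,7.1,0,0],
])

```text
clock: 9.25
ee_pos: [0.7402, -0.0581, 0.0982]
orientation: [[0.669, 0.743, 0.002], [0.743, -0.669, -0.0], [0.001, 0.002, -1.0]]
force: [1.0, -1.8, 3.8]
grip_width: 0.0113
finger_force: 15.0
```

send_rows([
  [0,-0.2,-0.25,0,0],
  [0,-0.4,-0.5,0,0],
  [0,-0.6,-0.75,0,0],
  [0,-0.83,-0.99,0,0],
  [0,-1.05,-1.2,0,0],
  [0,-1.28,-1.44,0,0],
  [0,-1.77,-1.87,0,0],
  [0,-2.27,-2.26,0,0],
  [0,-2.81,-2.63,0,0],
  [0,-3.17,-2.85,0,0],
  [0,-3.4,-3.0,0,0],
  [0,-3.4,-3.0,0,0],
])

```text
clock: 10.45
ee_pos: [0.7159, -0.0372, 0.1258]
orientation: [[0.669, 0.743, 0.005], [0.743, -0.669, -0.003], [0.001, 0.006, -1.0]]
force: [15.2, -8.9, -18.0]
grip_width: 0.0118
finger_force: 15.0
```

send_rows([
  [0,0,0,0,0],
  [0,0,0,0,0],
  [0,0,0,0,0],
])

```text
clock: 10.75
ee_pos: [0.7159, -0.0372, 0.1258]
orientation: [[0.669, 0.743, 0.004], [0.743, -0.669, -0.003], [0.001, 0.005, -1.0]]
force: [15.6, -10.0, -17.7]
grip_width: 0.0117
finger_force: 15.0
```

Run:
```python
from fit import *
p=np.load('poses2.npz')['case'];s=readout.sense();c,sn=np.cos(p[2]),np.sin(p[2])
e=np.array(s['ee_pos']);d=e[:2]-p[:2];print('case xy',c*d[0]+sn*d[1],-sn*d[0]+c*d[1],'z grasp',e[2]+.019,s['force'],s['grip_width'])
```

```text
case xy -0.017155587153905083 0.22541236149081262 z grasp 0.14478893860876327 [ 15.64232101  -9.99153637 -17.70237054] 0.011722909196508754
```

send_rows([
  [0,0,0,0,0.45],
  [0,0,0,0,0.45],
  [0,0,0,0,0.45],
  [0,0,-3,0,0.45],
  [0,0,-7,0,0.45],
  [0,0,-12,0,0.45],
  [0,0,-17,0,0.45],
  [0,0,-22,0,0.45],
  [0,0,-27,0,0.45],
  [0,0,-29,0,0.45],
  [0,0,-29,0,0.45],
])

```text
clock: 11.85
ee_pos: [0.7148, -0.0347, 0.4225]
orientation: [[0.669, 0.743, 0.007], [0.743, -0.669, -0.0], [0.005, 0.006, -1.0]]
force: [-0.2, -0.6, -0.3]
grip_width: 0.0395
finger_force: 0.0
```

Run:
```python
from fit import *
np.set_printoptions(suppress=True)
p=np.load('poses2.npz')['case']
c=cam('scene')
P=W(p,[(-.0151,.251,.1474),(.0119,.251,.124),(-.001,.251,.137)]);print(proj(c,P)-[200,200])
r=np.load('poses.npz')['rack']
print(W(r,[(-.12,.08,.32),(-.015,.04,.2),(-.015,.12,.2)]),readout.sense()['q'])
rel(W(r,[(-.10,.08,.36)])[0],230)
cv2.imwrite('pics/s2.png',cv2.resize(c['color'][200:400,200:400],None,fx=3,fy=3))
```

```text
[[161.36823338  77.4637607 ]
 [162.76864836  93.13986026]
 [162.14376266  85.33820896]]
[[0.40923493 0.26605761 0.32      ]
 [0.5073483  0.32081861 0.2       ]
 [0.44604492 0.37221798 0.2       ]] [-0.06526559  0.42561108  1.18480353  0.00013265  1.52861144  0.66730494]
rel [  3.97 -42.85   5.82] yaw 3.107 | now ang 48.03 pos [ 0.714  -0.0347  0.419 ]
```

View pics/s2.png

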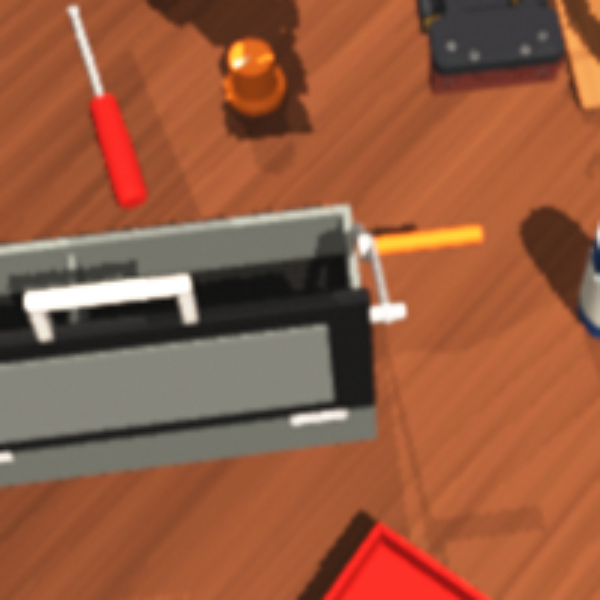

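Pin end at crop (483,234) → matches the locked prediction (161,77.5). Stay locked. Go to the rack.

send_rows([
  [0.3,-3.6,0,-0.14,0.45],
  [0.7,-7,0,-0.28,0.45],
  [1,-10.5,0,-0.42,0.45],
  [1.3,-14,0,-0.56,0.45],
  [1.7,-17.5,0,-0.7,0.45],
  [2,-21,0,-0.84,0.45],
  [2.3,-25,0,-0.98,0.45],
  [2.6,-29,0,-1.12,0.45],
  [3,-33,0,-1.26,0.45],
  [3.4,-37,0,-1.4,0.45],
  [3.9,-42.8,3,-1.54,0.68],
  [3.9,-42.8,5.8,-1.68,0.68],
])

```text
clock: 13.1
ee_pos: [0.4193, 0.2823, 0.3581]
orientation: [[-0.817, 0.577, -0.0], [0.577, 0.817, 0.001], [0.001, 0.001, -1.0]]
force: [1.2, -1.3, -1.1]
grip_width: 0.0519
finger_force: 0.0
```

send_rows([
  [0,0,0,-0.14,0.68],
  [0,0,0,-0.28,0.68],
  [0,0,0,-0.42,0.68],
  [0,0,0,-0.56,0.68],
  [0,0,0,-0.7,0.68],
  [0,0,0,-0.84,0.68],
  [0,0,0,-0.98,0.68],
  [0,0,0,-1.12,0.68],
  [0,0,0,-1.26,0.68],
  [0,0,0,-1.4,0.68],
  [0,0,0,-1.49,0.68],
  [0,0,0,-1.49,0.68],
])

```text
clock: 14.3
ee_pos: [0.4207, 0.2796, 0.3569]
orientation: [[-0.647, -0.762, -0.004], [-0.762, 0.647, -0.002], [0.004, 0.001, -1.0]]
force: [0.1, -0.7, 0.2]
grip_width: 0.0596
finger_force: 0.0
```

Run:
```python
from fit import *
r=np.load('poses.npz')['rack']
rel(W(r,[(-.10,.08,.36)])[0],230)
c=cam('wrist','w2.png');save_cal(c,'w2.npz');print(readout.sense()['q'])
```

```text
rel [-0.23  0.01 -0.31] yaw -0.006 | now ang -130.32 pos [0.4207 0.2796 0.3569]
[ 5.62843345e-01  1.07495397e-01  1.73627137e+00  7.92660344e-05
  1.30173462e+00 -1.87226995e+00]
```

View pics/w2.png

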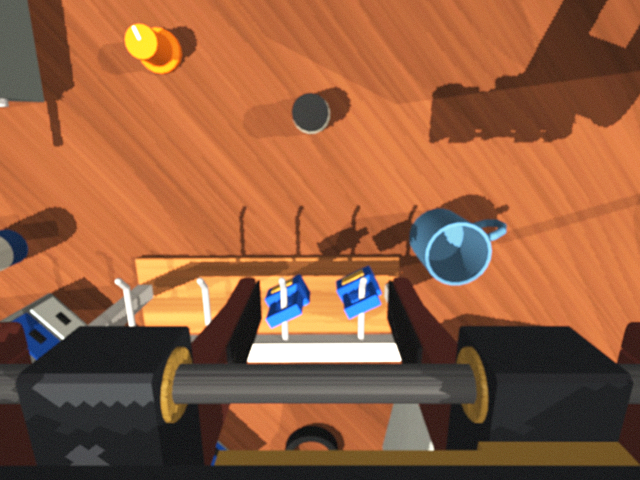

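Modules hang turned roughly 25–30° on hooks at tips (283,282) and (364,280). Zoom in.

Run:
```python
import cv2
i=cv2.imread('pics/w2.png');cv2.imwrite('pics/w2c.png',cv2.resize(i[255:345,255:395],None,fx=5.6,fy=5.6,interpolation=cv2.INTER_CUBIC))
```

```text
(no output)
```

View pics/w2c.png

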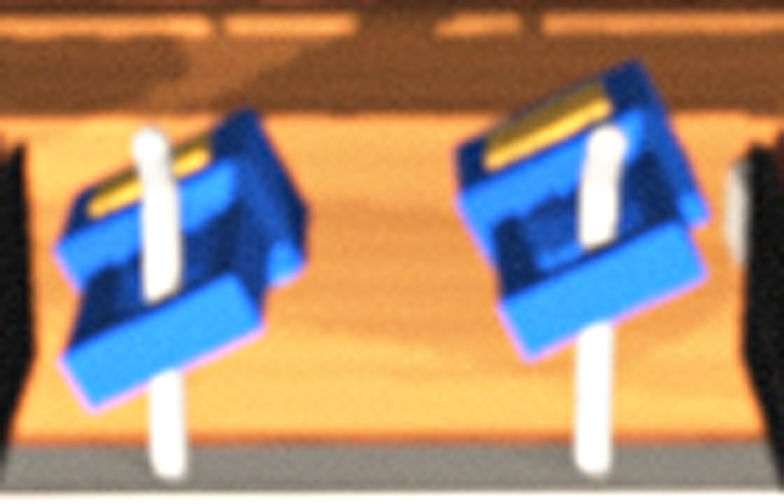

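Run:
```python
from fit import *
np.set_printoptions(suppress=True,precision=4)
c=L('w2.npz');f=lambda u:(u[0]/5.6+255,u[1]/5.6+255);r=np.load('poses.npz')['rack']
tips=W(r,[(-.042,.04,.177),(-.042,.12,.177)]);print('tips pred',(proj(c,tips)-255)*5.6)
for q in([(62,362),(95,408),(263,325),(237,275)],[(500,302),(530,358),(706,270),(685,222)]):
    P=np.array([onz(c,f(u),.174) for u in q]);m=P.mean(0);d=(P[2]+P[3]-P[0]-P[1])/2
    a=np.degrees(np.arctan2(d[1],d[0]));w=np.linalg.norm(d);t=np.linalg.norm(P[1]+P[2]-P[0]-P[3])/2
    print('centre',m,'long axis angle',a,'rack rel',a-np.degrees(r[2])-90,'w',w,'t',t)
    cs,sn=np.cos(r[2]),np.sin(r[2]);e=m[:2]-r[:2];print('rack',cs*e[0]+sn*e[1],-sn*e[0]+cs*e[1])
```

```text
tips pred [[153.195  125.9251]
 [611.0523 122.7769]]
centre [0.5179 0.3334 0.174 ] long axis angle 167.89115867589138 rack rel 27.86906638948713 w 0.0359377006966946 t 0.010888273320865885
rack 0.001372267410081538 0.039998915438064525
centre [0.45   0.3769 0.174 ] long axis angle 166.95327092719558 rack rel 26.93117864079133 w 0.03611704828684767 t 0.01138529130445897
rack -0.008872266358410014 0.11992631210548174
```

Loop centres land on y = +40/+120 mm of the rack, width 36 mm as it should be. Grasp the y=+40 one with the tool turned halfway.

Run:
```python
from h import *
rel([.5179,.3334,.24],-116);rel([.5179,.3334,.144],-116)
```

```text
rel [-10.42  -3.9   11.68] yaw -0.253 | now ang -130.48 pos [0.421  0.2797 0.3573]
rel [-10.46  -3.91  21.28] yaw -0.253 | now ang -130.48 pos [0.421  0.2797 0.3573]
```

send_rows([
  [-4,-1.5,2,-0.1,0.57],
  [-8,-3,5,-0.2,0.57],
  [-10.4,-3.9,8,-0.253,0.57],
  [-10.4,-3.9,11.5,-0.253,0.57],
  [-10.4,-3.9,11.5,-0.253,0.57],
  [-10.4,-3.9,14,-0.253,0.57],
  [-10.4,-3.9,16,-0.253,0.57],
  [-10.4,-3.9,18,-0.253,0.57],
  [-10.4,-3.9,20,-0.253,0.57],
  [-10.4,-3.9,21.2,-0.253,0.57],
  [-10.4,-3.9,21.2,-0.253,0.57],
  [-10.4,-3.9,21.2,-0.253,0.57],
])

```text
clock: 15.55
ee_pos: [0.5195, 0.3345, 0.1483]
orientation: [[-0.437, -0.9, 0.001], [-0.9, 0.437, 0.0], [-0.001, -0.0, -1.0]]
force: [0.0, 0.1, 0.1]
grip_width: 0.0502
finger_force: 0.0
```

send_rows([
  [0,0,0,0,0.57],
  [0,0,0,0,0.5],
  [0,0,0,0,0.45],
  [0,0,0,0,0.4],
  [0,0,0,0,0.3],
  [0,0,0,0,0.2],
  [0,0,0,0,0.2],
])

```text
clock: 16.25
ee_pos: [0.5194, 0.3344, 0.1477]
orientation: [[-0.436, -0.9, 0.0], [-0.9, 0.436, 0.0], [-0.001, -0.0, -1.0]]
force: [-1.0, 0.4, 5.3]
grip_width: 0.0371
finger_force: 15.0
```

Run:
```python
from fit import *
s=readout.sense();print(s['grip_width'],s['finger_force'],s['force'])
r=np.load('poses.npz')['rack'];e=np.array(s['ee_pos'])
u=np.array([np.cos(r[2]),np.sin(r[2]),0])
rel(e+[0,0,.018],-116);rel(e+[0,0,.018]-.09*u,-116)
c=cam('wrist');cv2.imwrite('pics/w3.png',c['color'][200:480])
```

```text
0.03709373089822364 15.002113971859217 [-1.02416366  0.36800611  5.27574361]
rel [-0.  -0.  -1.8] yaw 0.002 | now ang -115.88 pos [0.5194 0.3344 0.1477]
rel [ 8.73  2.19 -1.81] yaw 0.002 | now ang -115.88 pos [0.5194 0.3344 0.1477]
```

View pics/w3.png

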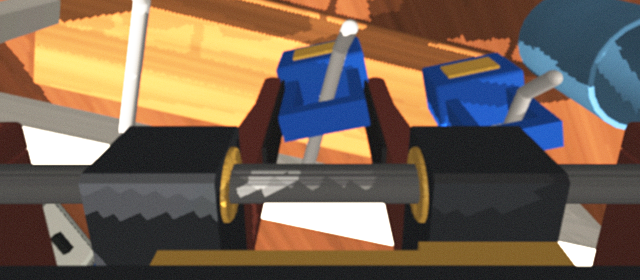

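The loop is held between the pads at (325,110), hook tip at (348,30) still through it. Raise 18 mm and draw out.

send_rows([
  [0,0,-0.6,0,0.2],
  [0,0,-1.2,0,0.2],
  [0,0,-1.8,0,0.2],
  [0,0,-1.8,0,0.2],
  [0,0,-1.8,0,0.2],
])

```text
clock: 16.8
ee_pos: [0.5193, 0.3343, 0.1655]
orientation: [[-0.436, -0.9, 0.0], [-0.9, 0.436, 0.0], [-0.0, -0.0, -1.0]]
force: [-0.4, -0.2, -0.5]
grip_width: 0.0367
finger_force: 15.0
```

Run:
```python
from fit import *
s=readout.sense();print(s['grip_width'],s['finger_force'],s['force'])
r=np.load('poses.npz')['rack'];e=np.array(s['ee_pos'])
u=np.array([np.cos(r[2]),np.sin(r[2]),0])
rel(e-.09*u,-116)
```

```text
0.03670387089335047 14.998468710109591 [-0.36899808 -0.17275755 -0.4868138 ]
rel [ 8.73  2.19 -0.  ] yaw 0.002 | now ang -115.88 pos [0.5193 0.3343 0.1655]
```

send_rows([
  [0.97,0.24,0,0,0.2],
  [1.94,0.49,0,0,0.2],
  [2.91,0.73,0,0,0.2],
  [3.88,0.97,0,0,0.2],
  [4.85,1.22,0,0,0.2],
  [5.82,1.46,0,0,0.2],
  [6.8,1.7,0,0,0.2],
  [7.76,1.95,0,0,0.2],
  [8.73,2.19,0,0,0.2],
  [8.73,2.19,-3,0,0.2],
  [8.73,2.19,-7,0,0.2],
  [8.73,2.19,-10,0,0.2],
])

```text
clock: 18.0
ee_pos: [0.4614, 0.265, 0.2672]
orientation: [[-0.436, -0.9, 0.001], [-0.9, 0.436, 0.001], [-0.001, -0.001, -1.0]]
force: [0.1, 0.2, -1.1]
grip_width: 0.0367
finger_force: 15.0
```

Run:
```python
from fit import *
p=np.load('poses2.npz')['case'];s=readout.sense();print(s['grip_width'],s['finger_force'],s['q'])
rel(W(p,[(-.025,-.005,.26)])[0],138.1)
```

```text
0.036698521773778414 14.998592203482985 [ 4.98983483e-01  2.34009598e-01  1.79338861e+00  1.36397283e-05
  1.11315209e+00 -2.19091999e+00]
rel [ 38.   -28.96   0.7 ] yaw 1.85 | now ang -115.88 pos [0.4614 0.265  0.2672]
```

send_rows([
  [1,-1,0,0.08,0.2],
  [4,-3,0,0.2,0.2],
  [7,-5.5,0,0.34,0.2],
  [10,-8,0,0.48,0.2],
  [13.5,-10.5,0,0.62,0.2],
  [17,-13,0,0.76,0.2],
  [20,-15.5,0,0.9,0.2],
  [23,-18,0,1.04,0.2],
  [26,-20.5,0,1.18,0.2],
  [29,-22.5,0,1.32,0.2],
  [32,-24.5,0,1.46,0.2],
  [34,-26,0,1.6,0.2],
])

```text
clock: 19.2
ee_pos: [0.5466, -0.1564, 0.2652]
orientation: [[-0.883, 0.469, 0.0], [0.469, 0.883, -0.0], [-0.0, -0.0, -1.0]]
force: [0.2, 0.8, -0.6]
grip_width: 0.0365
finger_force: 15.0
```

Run:
```python
from fit import *
p=np.load('poses2.npz')['case'];s=readout.sense();print(s['grip_width'],s['finger_force'])
rel(W(p,[(-.025,-.005,.26)])[0],138.1)
```

```text
0.036512490127003604 14.993742853403091
rel [-3.04 -3.7   0.52] yaw 0.243 | now ang 152.05 pos [ 0.5466 -0.1564  0.2652]
```

send_rows([
  [-1.5,-1.8,0,0.12,0.2],
  [-3,-3.7,0.5,0.243,0.2],
  [-3,-3.7,0.5,0.243,0.2],
  [-3,-3.7,0.5,0.243,0.2],
  [-3,-3.7,3,0.243,0.2],
  [-3,-3.7,6,0.243,0.2],
  [-3,-3.7,9,0.243,0.2],
  [-3,-3.7,12,0.243,0.2],
  [-3,-3.7,15,0.243,0.2],
  [-3,-3.7,17.5,0.243,0.2],
  [-3,-3.7,19.5,0.243,0.2],
  [-3,-3.7,19.5,0.243,0.2],
])

```text
clock: 20.4
ee_pos: [0.5544, -0.1989, 0.068]
orientation: [[-0.751, 0.66, -0.005], [0.66, 0.751, 0.002], [0.005, -0.002, -1.0]]
force: [-1.3, 0.6, -1.0]
grip_width: 0.0371
finger_force: 15.0
```

Run:
```python
from fit import *
p=np.load('poses2.npz')['case'];s=readout.sense();print(s['grip_width'],s['finger_force'],s['force'])
rel(W(p,[(-.025,-.005,.046)])[0],138.1)
```

```text
0.037132640930252904 14.998539369553328 [-1.31271825  0.57160006 -0.96062133]
rel [-0.43 -0.22  2.2 ] yaw 0.01 | now ang 138.69 pos [ 0.5544 -0.1989  0.068 ]
```

send_rows([
  [0,0,0.5,0,0.2],
  [0,0,1.0,0,0.2],
  [0,0,1.4,0,0.2],
  [0,0,1.7,0,0.2],
  [0,0,1.9,0,0.2],
  [0,0,1.9,0,0.2],
  [0,0,1.9,0,0.2],
])

```text
clock: 21.1
ee_pos: [0.5565, -0.2009, 0.0514]
orientation: [[-0.749, 0.662, 0.0], [0.662, 0.749, -0.0], [-0.0, 0.0, -1.0]]
force: [0.3, 0.3, -0.9]
grip_width: 0.0367
finger_force: 15.0
```

send_rows([
  [0,0,0.1,0,0.2],
  [0,0,0.2,0,0.2],
  [0,0,0.2,0,0.2],
])

```text
clock: 21.4
ee_pos: [0.5564, -0.2008, 0.0492]
orientation: [[-0.749, 0.662, -0.0], [0.662, 0.749, 0.0], [0.0, -0.0, -1.0]]
force: [0.2, 0.3, -0.7]
grip_width: 0.0362
finger_force: 15.0
```

send_rows([
  [0,0,0.1,0,0.2],
  [0,0,0.2,0,0.2],
  [0,0,0.3,0,0.2],
  [0,0,0.3,0,0.2],
])

```text
clock: 21.8
ee_pos: [0.5563, -0.2008, 0.0461]
orientation: [[-0.749, 0.662, -0.0], [0.662, 0.749, 0.0], [0.0, -0.0, -1.0]]
force: [0.2, -0.5, -0.2]
grip_width: 0.0372
finger_force: 15.0
```

send_rows([
  [0,0,0.1,0,0.2],
  [0,0,0.2,0,0.2],
  [0,0,0.2,0,0.2],
])

```text
clock: 22.1
ee_pos: [0.5569, -0.2009, 0.0457]
orientation: [[-0.749, 0.662, 0.001], [0.662, 0.749, -0.0], [-0.001, 0.0, -1.0]]
force: [-3.1, 2.1, 13.5]
grip_width: 0.0373
finger_force: 15.0
```

send_rows([
  [0,0,-0.1,0,0.2],
  [0,0,-0.15,0,0.45],
  [0,0,-0.15,0,0.53],
  [0,0,-0.15,0,0.53],
  [0,0,-3,0,0.53],
  [0,0,-6,0,0.53],
  [0,0,-10,0,0.53],
  [0,0,-14,0,0.53],
  [0,0,-18,0,0.53],
  [0,0,-22,0,0.53],
  [0,0,-22,0,0.53],
])

```text
clock: 23.2
ee_pos: [0.5594, -0.2019, 0.2703]
orientation: [[-0.749, 0.662, 0.009], [0.662, 0.749, -0.004], [-0.009, 0.004, -1.0]]
force: [-0.0, -0.5, 0.9]
grip_width: 0.0464
finger_force: 0.0
```

Run:
```python
from fit import *
c=cam('wrist','w4.png');save_cal(c,'w4.npz')
rel([.4,.25,.30],-116);rel([.46-.05,.265+.08,.27],-116)
```

```text
rel [41.71 23.37 -3.46] yaw -1.841 | now ang 138.53 pos [ 0.558  -0.2014  0.2672]
rel [47.27 31.14 -0.47] yaw -1.841 | now ang 138.53 pos [ 0.558  -0.2014  0.2672]
```

View pics/w4.png

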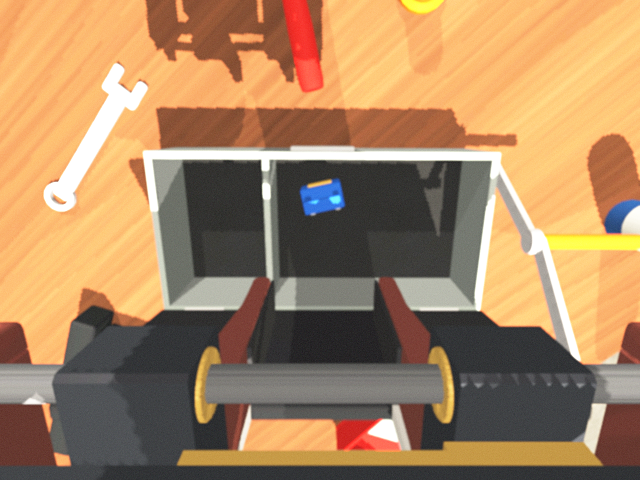

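Module stands upright in the left bay at (322,197), clear of the divider (268). Next: second module.

Run:
```python
from h import *
rel([.4500,.3769,.27],-116)
```

```text
rel [46.39 36.18 -0.46] yaw -1.841 | now ang 138.53 pos [ 0.558  -0.2014  0.2672]
```

send_rows([
  [3,2,0,-0.1,0.57],
  [6,4,0,-0.24,0.57],
  [10,7.5,0,-0.38,0.57],
  [13.5,10.5,0,-0.52,0.57],
  [17,13.2,0,-0.66,0.57],
  [20.5,16,0,-0.8,0.57],
  [24,18.5,0,-0.94,0.57],
  [27.5,21.5,0,-1.08,0.57],
  [31,24,0,-1.22,0.57],
  [34.5,27,0,-1.36,0.57],
  [38,29.7,0,-1.5,0.57],
  [42,32.7,0,-1.64,0.57],
])

```text
clock: 24.45
ee_pos: [0.457, 0.3233, 0.2625]
orientation: [[-0.605, -0.797, -0.002], [-0.797, 0.605, -0.002], [0.003, 0.001, -1.0]]
force: [0.8, 0.5, 0.7]
grip_width: 0.0503
finger_force: 0.0
```

Run:
```python
from h import *
rel([.4500,.3769,.27],-116);rel([.4500,.3769,.145],-116)
```

```text
rel [-3.84  3.8  -0.76] yaw -0.195 | now ang -127.2 pos [0.457  0.3233 0.2625]
rel [-3.88  3.79 11.74] yaw -0.195 | now ang -127.2 pos [0.457  0.3233 0.2625]
```

send_rows([
  [-2,2,-0.7,-0.1,0.57],
  [-3.5,3.5,-0.7,-0.19,0.57],
  [-3.5,3.5,-0.7,-0.19,0.57],
  [-3.5,3.5,-0.7,-0.19,0.57],
  [-3.5,3.5,-0.7,-0.19,0.57],
])

```text
clock: 24.95
ee_pos: [0.4516, 0.3701, 0.2702]
orientation: [[-0.45, -0.893, -0.002], [-0.893, 0.45, -0.001], [0.002, 0.001, -1.0]]
force: [-0.1, 0.6, -0.3]
grip_width: 0.0501
finger_force: 0.0
```

Run:
```python
from h import *
rel([.4500,.3769,.145],-116)
c=cam('wrist');cv2.imwrite('pics/w5.png',c['color'][150:480,150:490])
```

```text
rel [-0.56  0.44 12.52] yaw -0.013 | now ang -116.74 pos [0.4516 0.3701 0.2702]
```

View pics/w5.png

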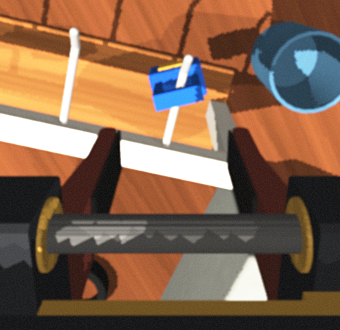

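Second module still hangs undisturbed at crop (178,88). Descend and grip.

send_rows([
  [-0.5,0.4,1,0,0.57],
  [-0.5,0.4,3,0,0.57],
  [-0.5,0.4,5,0,0.57],
  [-0.5,0.4,7,0,0.57],
  [-0.5,0.4,9,0,0.57],
  [-0.5,0.4,11,0,0.57],
  [-0.5,0.4,12.5,0,0.57],
  [-0.5,0.4,12.5,0,0.57],
  [-0.5,0.4,12.5,0,0.57],
])

```text
clock: 25.9
ee_pos: [0.4506, 0.3776, 0.1462]
orientation: [[-0.449, -0.894, -0.0], [-0.894, 0.449, -0.0], [0.0, 0.0, -1.0]]
force: [1.0, -0.0, 0.2]
grip_width: 0.05
finger_force: 0.0
```

send_rows([
  [0,0,0,0,0.57],
  [0,0,0,0,0.5],
  [0,0,0,0,0.45],
  [0,0,0,0,0.4],
  [0,0,0,0,0.3],
  [0,0,0,0,0.2],
  [0,0,0,0,0.2],
])

```text
clock: 26.6
ee_pos: [0.4508, 0.378, 0.1468]
orientation: [[-0.448, -0.894, 0.001], [-0.894, 0.448, 0.001], [-0.001, -0.0, -1.0]]
force: [-0.5, 0.3, 5.2]
grip_width: 0.0369
finger_force: 15.0
```

send_rows([
  [0,0,-0.6,0,0.2],
  [0,0,-1.2,0,0.2],
  [0,0,-1.8,0,0.2],
  [0,0,-1.8,0,0.2],
  [0,0,-1.8,0,0.2],
])

```text
clock: 27.1
ee_pos: [0.4505, 0.3777, 0.1644]
orientation: [[-0.448, -0.894, 0.0], [-0.894, 0.448, 0.0], [-0.0, -0.0, -1.0]]
force: [-0.5, -0.4, -1.3]
grip_width: 0.0369
finger_force: 15.0
```

send_rows([
  [0.97,0.24,0,0,0.2],
  [1.94,0.47,0,0,0.2],
  [2.91,0.7,0,0,0.2],
  [3.88,0.94,0,0,0.2],
  [4.85,1.17,0,0,0.2],
  [5.82,1.4,0,0,0.2],
  [6.8,1.64,0,0,0.2],
  [7.76,1.87,0,0,0.2],
  [8.75,2.1,0,0,0.2],
  [8.75,2.1,-3,0,0.2],
  [8.75,2.1,-7,0,0.2],
  [8.75,2.1,-11,0,0.2],
])

```text
clock: 28.3
ee_pos: [0.3918, 0.3082, 0.2752]
orientation: [[-0.448, -0.894, -0.001], [-0.894, 0.448, -0.001], [0.001, 0.001, -1.0]]
force: [1.2, 0.1, -1.4]
grip_width: 0.037
finger_force: 15.0
```

Run:
```python
from fit import *
p=np.load('poses2.npz')['case'];s=readout.sense();print(s['grip_width'],s['finger_force'],s['force'])
rel(W(p,[(-.025,.062,.27)])[0],138.1)
```

```text
0.03700147072106186 14.993644841015339 [ 1.23379902  0.08472462 -1.41337082]
rel [ 31.9  -39.38   0.53] yaw 1.837 | now ang -116.63 pos [0.3918 0.3082 0.2752]
```

send_rows([
  [1,-1.2,0,0.08,0.2],
  [3,-4,0,0.2,0.2],
  [6,-7.5,0,0.34,0.2],
  [8.5,-10.8,0,0.48,0.2],
  [11,-14,0,0.62,0.2],
  [13.7,-17.2,0,0.76,0.2],
  [16.3,-20.5,0,0.9,0.2],
  [19,-23.8,0,1.04,0.2],
  [21.7,-27,0,1.18,0.2],
  [24,-30,0,1.32,0.2],
  [26,-32.5,0,1.46,0.2],
  [28,-35,0,1.6,0.2],
])

```text
clock: 29.5
ee_pos: [0.5799, -0.0999, 0.2741]
orientation: [[-0.877, 0.48, -0.0], [0.48, 0.877, 0.0], [0.0, 0.0, -1.0]]
force: [0.5, 0.1, -0.6]
grip_width: 0.0369
finger_force: 15.0
```

send_rows([
  [2,-2,0,0.12,0.2],
  [2,-2,0,0.237,0.2],
  [2,-2,0,0.237,0.2],
  [2,-2,0,0.237,0.2],
])

```text
clock: 29.9
ee_pos: [0.5528, -0.1064, 0.2744]
orientation: [[-0.747, 0.665, 0.0], [0.665, 0.747, -0.0], [-0.0, 0.0, -1.0]]
force: [1.1, -0.0, -1.2]
grip_width: 0.0368
finger_force: 15.0
```

Run:
```python
from fit import *
p=np.load('poses2.npz')['case'];s=readout.sense();print(s['grip_width'],s['finger_force'],s['force'])
rel(W(p,[(-.025,.062,.0465)])[0],138.1)
```

```text
0.03682044437947665 14.995235027745366 [ 1.1372887  -0.04095885 -1.22127546]
rel [-6.71 -0.33 22.79] yaw 0.004 | now ang 138.31 pos [ 0.5528 -0.1064  0.2744]
```

send_rows([
  [-3,-0.2,0,0,0.2],
  [-6,-0.3,0,0,0.2],
  [-6.7,-0.3,2,0,0.2],
  [-6.7,-0.3,5,0,0.2],
  [-6.7,-0.3,8,0,0.2],
  [-6.7,-0.3,11,0,0.2],
  [-6.7,-0.3,14,0,0.2],
  [-6.7,-0.3,17,0,0.2],
  [-6.7,-0.3,19.5,0,0.2],
  [-6.7,-0.3,21,0,0.2],
  [-6.7,-0.3,22,0,0.2],
  [-6.7,-0.3,22,0,0.2],
])

```text
clock: 31.1
ee_pos: [0.6004, -0.153, 0.0534]
orientation: [[-0.745, 0.667, -0.001], [0.667, 0.745, 0.0], [0.001, -0.001, -1.0]]
force: [-0.6, -0.2, -1.3]
grip_width: 0.037
finger_force: 15.0
```

send_rows([
  [0,0,0.1,0,0.2],
  [0,0,0.3,0,0.2],
  [0,0,0.5,0,0.2],
  [0,0,0.5,0,0.2],
])

```text
clock: 31.5
ee_pos: [0.601, -0.1534, 0.0497]
orientation: [[-0.745, 0.667, 0.001], [0.667, 0.745, -0.0], [-0.001, 0.0, -1.0]]
force: [0.2, -0.6, -1.1]
grip_width: 0.0373
finger_force: 15.0
```

send_rows([
  [0,0,0.1,0,0.2],
  [0,0,0.2,0,0.2],
  [0,0,0.3,0,0.2],
  [0,0,0.3,0,0.2],
])

```text
clock: 31.9
ee_pos: [0.6007, -0.1533, 0.0461]
orientation: [[-0.745, 0.667, -0.0], [0.667, 0.745, 0.0], [0.0, -0.0, -1.0]]
force: [-0.3, 0.3, -1.2]
grip_width: 0.0369
finger_force: 15.0
```

send_rows([
  [0,0,0.1,0,0.2],
  [0,0,0.15,0,0.2],
  [0,0,0.15,0,0.2],
])

```text
clock: 32.2
ee_pos: [0.601, -0.1535, 0.0451]
orientation: [[-0.745, 0.667, 0.0], [0.667, 0.745, -0.0], [-0.0, 0.0, -1.0]]
force: [-0.6, 0.0, 2.7]
grip_width: 0.037
finger_force: 15.0
```

send_rows([
  [0,0,0,0,0.45],
  [0,0,0,0,0.53],
  [0,0,0,0,0.53],
  [0,0,-3,0,0.53],
  [0,0,-6,0,0.53],
  [0,0,-10,0,0.53],
  [0,0,-14,0,0.53],
  [0,0,-18,0,0.53],
  [0,0,-22,0,0.53],
  [5,0,-24,0,0.53],
  [5,0,-24,0,0.53],
  [5,0,-24,0,0.53],
])

```text
clock: 33.4
ee_pos: [0.5632, -0.1195, 0.2855]
orientation: [[-0.745, 0.667, 0.001], [0.667, 0.745, -0.0], [-0.001, 0.001, -1.0]]
force: [0.2, -0.6, -0.4]
grip_width: 0.0463
finger_force: 0.0
```

Run:
```python
from fit import *
rel([.4,.25,.30],138.1)
c=cam('wrist','w6.png');save_cal(c,'w6.npz')
```

```text
rel [36.8  16.66 -1.49] yaw 0.001 | now ang 138.18 pos [ 0.5632 -0.1195  0.2855]
```

View pics/w6.png

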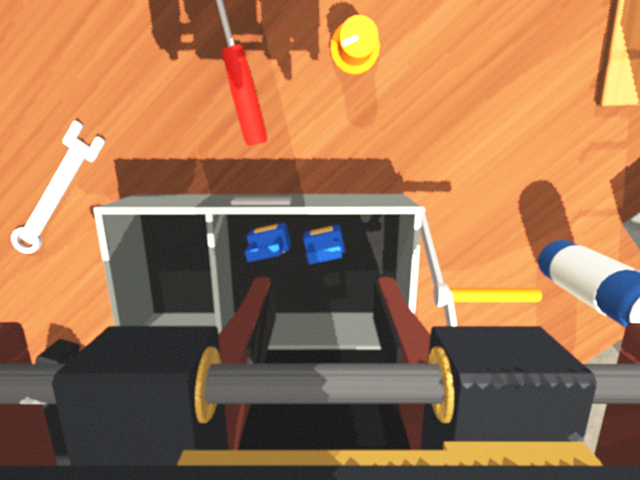

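Both modules stand upright at (267,242), (324,243). Dial: skirt centre about (355,50), cap about (361,35).

Run:
```python
from fit import *
c=L('w6.npz');im=c['color'][0:90,310:400];m=(cv2.cvtColor(im,cv2.COLOR_BGR2HSV)[...,0]>20)&(cv2.cvtColor(im,cv2.COLOR_BGR2HSV)[...,0]<33)&(im[...,0]<90)
ys,xs=np.nonzero(m);print('bbox',xs.min()+310,xs.max()+310,ys.min(),ys.max(),m.sum())
print(onz(c,(355.5,49),.008),onz(c,(361,35),.056))
# silhouette fit
from scipy.optimize import least_squares
t=np.linspace(0,2*np.pi,60)
def bb(q):
    P=np.vstack([np.c_[q[0]+r*np.cos(t),q[1]+r*np.sin(t),0*t+z] for r,z in((.026,0),(.026,.01),(.018,.056))]);u=proj(c,P);return np.r_[u.min(0),u.max(0)]
for q in([.462,.015],list(onz(c,(355.5,49),.008)[:2])):print(bb(q))
c2=cam('top');save_cal(c2,'t2.npz')
a=c2['color'];h=cv2.cvtColor(a,cv2.COLOR_BGR2HSV);mm=(h[...,0]>8)&(h[...,0]<22)&(h[...,1]>200)&(h[...,2]>200);mm[:250]=0;mm[310:]=0;mm[:,:290]=0;mm[:,360:]=0
ys,xs=np.nonzero(mm);print(xs.min(),xs.max(),ys.min(),ys.max(),mm.sum());c=c2;print(bb([.462,.015]))
```

```text
bbox 331 379 15 73 1763
[0.4657645 0.0144491 0.008    ] [0.46455459 0.01700599 0.056     ]
[329.03166221  12.66184045 378.33438609  73.40496163]
[330.95850244  16.52900245 380.19561333  76.520686  ]Traceback (most recent call last):
  File "<stdin>", line 13, in <module>
    return umr_minimum(a, axis, None, out, keepdims, initial, where)
ValueError: zero-size array to reduction operation minimum which has no identity
```

Run:
```python
from h import *
rel([.464,.0155,.22],138.1)
```

```text
rel [16.47  3.46  6.42] yaw 0.001 | now ang 138.14 pos [ 0.5637 -0.1202  0.2841]
```

send_rows([
  [4,0.8,0,0,0.8],
  [8,1.6,0,0,0.8],
  [12,2.5,1,0,0.8],
  [16,3.4,2,0,0.8],
  [16.5,3.5,4,0,0.8],
  [16.5,3.5,6.4,0,0.8],
  [16.5,3.5,6.4,0,0.8],
  [16.5,3.5,6.4,0,0.8],
  [16.5,3.5,6.4,0,0.8],
])

```text
clock: 34.4
ee_pos: [0.465, 0.0158, 0.2213]
orientation: [[-0.744, 0.668, 0.001], [0.668, 0.744, -0.0], [-0.0, 0.0, -1.0]]
force: [0.5, 0.1, -0.0]
grip_width: 0.0705
finger_force: 0.0
```

Run:
```python
from fit import *
from scipy.optimize import least_squares
rel([.464,.0155,.029],138.1)
c=cam('wrist','w7.png');save_cal(c,'w7.npz')
im=c['color'];h=cv2.cvtColor(im,cv2.COLOR_BGR2HSV)
m=((h[...,0]>17)&(h[...,0]<33)&(im[...,0]<90)&(h[...,2]>150)).astype(np.uint8)
n,l,st,ce=cv2.connectedComponentsWithStats(m);print(st[1:][st[1:,4]>300])
t=np.linspace(0,2*np.pi,60)
def bb(q):
    P=np.vstack([np.c_[q[0]+r*np.cos(t),q[1]+r*np.sin(t),0*t+z] for r,z in((.026,0),(.026,.01),(.018,.056))]);u=proj(c,P);return np.r_[u.min(0),u.max(0)]
print(bb([.464,.0155]),bb([.474,.0155]),bb([.464,.0255]))
```

```text
rel [ 0.06 -0.1  19.23] yaw -0.0 | now ang 138.09 pos [0.465  0.0158 0.2213]
[[ 341  164   52   50 1451]
 [ 133  349   20   73  318]
 [ 494  348   22   74  422]
 [ 245  442  395   23 6201]]
[296.51004209 183.69585568 347.73857194 240.23016432] [303.21524453 190.95441408 354.16040363 248.02908376] [303.74447288 177.09875839 355.21643649 233.128595  ]
```

View pics/w7.png

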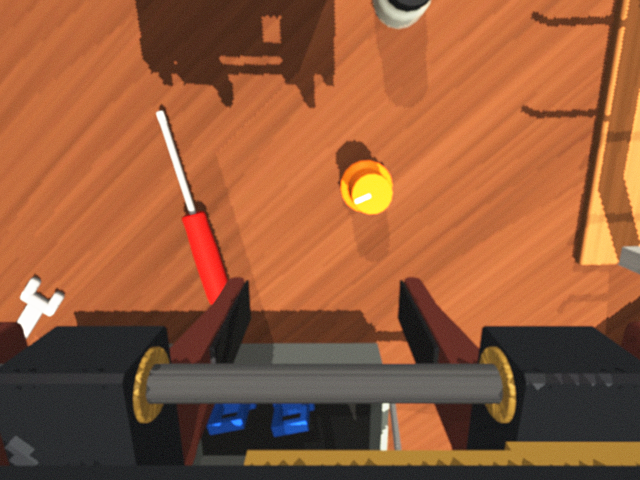

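The dial has been knocked: skirt spans about x 341–393, y 160–214 (cap (371,193)). Recompute.

Run:
```python
from fit import *
from scipy.optimize import least_squares
c=L('w7.npz');t=np.linspace(0,2*np.pi,60)
def bb(q):
    P=np.vstack([np.c_[q[0]+r*np.cos(t),q[1]+r*np.sin(t),0*t+z] for r,z in((.026,0),(.026,.01),(.018,.056))]);u=proj(c,P);return np.r_[u.min(0),u.max(0)]
f=lambda q:bb(q)-[341,160,393,214.5]
r=least_squares(f,[.464,.03],x_scale=.01,diff_step=1e-3);print(r.x,f(r.x),onz(c,(371,193),.056))
rel([*r.x,.12],138.1);rel([*r.x,.022],138.1)
```

```text
[0.47627083 0.06473561] [-0.45975108 -0.08167104  0.39545421  0.09168704] [0.47409852 0.06435161 0.056     ]
rel [ 2.44  4.38 10.15] yaw -0.0 | now ang 138.09 pos [0.465  0.0159 0.2215]
rel [ 2.45  4.37 19.95] yaw -0.0 | now ang 138.09 pos [0.465  0.0159 0.2215]
```

send_rows([
  [1.5,2.5,3,0,0.8],
  [2.4,4.35,6,0,0.8],
  [2.4,4.35,10,0,0.8],
  [2.4,4.35,13,0,0.8],
  [2.4,4.35,16,0,0.8],
  [2.4,4.35,18,0,0.8],
  [2.4,4.35,19.9,0,0.8],
  [2.4,4.35,19.9,0,0.8],
  [2.4,4.35,19.9,0,0.8],
])

```text
clock: 35.35
ee_pos: [0.4759, 0.0645, 0.0223]
orientation: [[-0.744, 0.668, 0.0], [0.668, 0.744, 0.0], [-0.0, 0.0, -1.0]]
force: [-0.7, 0.2, -0.2]
grip_width: 0.0703
finger_force: 0.0
```

send_rows([
  [0,0,0,0,0.7],
  [0,0,0,0,0.6],
  [0,0,0,0,0.5],
  [0,0,0,0,0.4],
  [0,0,0,0,0.3],
  [0,0,0,0,0.2],
  [0,0,0,0,0.2],
])

```text
clock: 36.05
ee_pos: [0.4754, 0.0646, 0.0222]
orientation: [[-0.745, 0.667, 0.0], [0.667, 0.745, 0.0], [-0.0, 0.0, -1.0]]
force: [-0.9, -0.4, 5.6]
grip_width: 0.0368
finger_force: 15.1
```

send_rows([
  [0,0,-2,0,0.2],
  [0,0,-5,0,0.2],
  [0,0,-9,0,0.2],
  [0,0,-13,0,0.2],
  [0,0,-17,0,0.2],
  [0,0,-20,0,0.2],
  [0,0,-20,0,0.2],
])

```text
clock: 36.75
ee_pos: [0.4776, 0.065, 0.2257]
orientation: [[-0.745, 0.667, 0.008], [0.667, 0.745, 0.001], [-0.005, 0.006, -1.0]]
force: [0.4, -0.2, -0.5]
grip_width: 0.037
finger_force: 15.0
```

Run:
```python
from fit import *
p=np.load('poses2.npz')['case'];s=readout.sense();print(s['grip_width'],s['finger_force'],s['force'])
rel(W(p,[(-.02,-.107,.22)])[0],138.1)
```

```text
0.03696223950357972 14.987215411383659 [ 0.41680806 -0.1630527  -0.50138447]
rel [-24.23 -24.94   0.55] yaw 0.001 | now ang 138.13 pos [0.4776 0.065  0.2257]
```

send_rows([
  [-2,-2.2,0,0,0.2],
  [-5,-5.2,0,0,0.2],
  [-8,-8.3,0,0,0.2],
  [-11,-11.4,0,0,0.2],
  [-14,-14.5,0,0,0.2],
  [-17,-17.6,0,0,0.2],
  [-20,-20.7,0,0,0.2],
  [-22.5,-23.3,0,0,0.2],
  [-24,-24.8,0,0,0.2],
  [-24,-24.8,0,0,0.2],
  [-24,-24.8,0,0,0.2],
  [-24,-24.8,0,0,0.2],
])

```text
clock: 37.95
ee_pos: [0.4879, -0.2789, 0.2209]
orientation: [[-0.745, 0.667, -0.002], [0.667, 0.745, 0.001], [0.002, -0.0, -1.0]]
force: [0.0, -0.9, -0.3]
grip_width: 0.0368
finger_force: 15.0
```

Run:
```python
from fit import *
p=np.load('poses2.npz')['case'];s=readout.sense();print(s['grip_width'],s['finger_force'],s['force'])
rel(W(p,[(-.02,-.107,.028)])[0],138.1)
```

```text
0.03676340711063146 14.987380136735737 [ 0.00407716 -0.88853829 -0.27573823]
rel [-0.56 -0.02 19.29] yaw 0.001 | now ang 138.17 pos [ 0.4879 -0.2789  0.2209]
```

send_rows([
  [-0.4,0,2,0,0.2],
  [-0.4,0,5,0,0.2],
  [-0.4,0,8,0,0.2],
  [-0.4,0,11,0,0.2],
  [-0.4,0,14,0,0.2],
  [-0.4,0,16,0,0.2],
  [-0.4,0,17.5,0,0.2],
  [-0.4,0,18.3,0,0.2],
  [-0.4,0,18.7,0,0.2],
  [-0.4,0,18.9,0,0.2],
  [-0.4,0,18.9,0,0.2],
])

```text
clock: 39.05
ee_pos: [0.4918, -0.2831, 0.0333]
orientation: [[-0.745, 0.667, 0.001], [0.667, 0.745, -0.001], [-0.001, 0.0, -1.0]]
force: [-0.0, 0.0, -1.0]
grip_width: 0.0367
finger_force: 15.0
```

send_rows([
  [0,0,0.1,0,0.2],
  [0,0,0.2,0,0.2],
  [0,0,0.2,0,0.2],
])

```text
clock: 39.35
ee_pos: [0.4915, -0.283, 0.031]
orientation: [[-0.745, 0.668, 0.0], [0.668, 0.745, -0.0], [-0.0, 0.0, -1.0]]
force: [0.3, 0.5, -0.4]
grip_width: 0.0371
finger_force: 15.0
```

send_rows([
  [0,0,0.1,0,0.2],
  [0,0,0.2,0,0.2],
  [0,0,0.25,0,0.2],
  [0,0,0.25,0,0.2],
])

```text
clock: 39.75
ee_pos: [0.4913, -0.2829, 0.0283]
orientation: [[-0.745, 0.667, -0.0], [0.667, 0.745, 0.0], [0.0, -0.0, -1.0]]
force: [-0.3, -0.5, 0.1]
grip_width: 0.0368
finger_force: 15.0
```

send_rows([
  [0,0,0,0,0.45],
  [0,0,0,0,0.53],
  [0,0,0,0,0.53],
  [0,0,-3,0,0.53],
  [0,0,-7,0,0.53],
  [0,0,-12,0,0.53],
  [0,0,-17,0,0.53],
  [0,0,-22,0,0.53],
  [0,0,-27,0,0.53],
  [4,0,-32,0,0.45],
  [4,0,-36,0,0.45],
  [4,0,-36,0,0.45],
])

```text
clock: 40.95
ee_pos: [0.4631, -0.2568, 0.3955]
orientation: [[-0.745, 0.667, 0.01], [0.667, 0.745, -0.006], [-0.011, 0.002, -1.0]]
force: [-0.3, 0.1, -0.3]
grip_width: 0.0396
finger_force: 0.0
```

Run:
```python
from fit import *
p=np.load('poses2.npz')['case']
c=cam('wrist','w8.png');save_cal(c,'w8.npz')
rel(W(p,[(-.0156,.226,.395)])[0],48.1)
```

```text
rel [-4.38 33.31 -0.17] yaw 1.572 | now ang 138.14 pos [ 0.4626 -0.2566  0.3924]
```

View pics/w8.png

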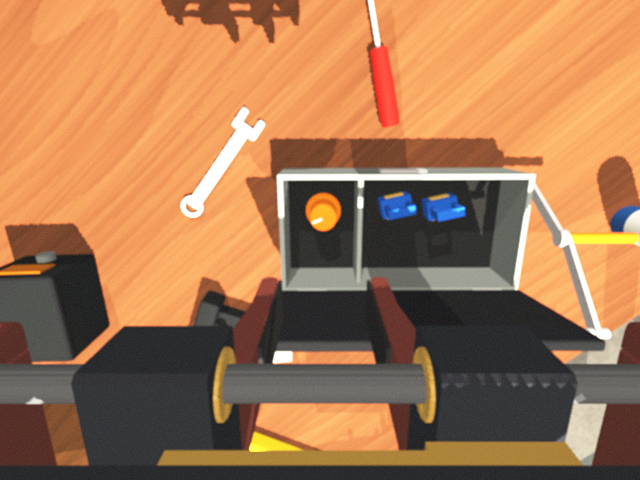

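Dial upright in the right bay (323,212), both modules upright in the left (397,205), (443,207), stay straight. Now to the pin.

send_rows([
  [0,2,0,0.1,0.45],
  [0,5,0,0.24,0.45],
  [-0.5,8,0,0.38,0.45],
  [-1,11,0,0.52,0.45],
  [-1.5,14,0,0.66,0.45],
  [-2,17,0,0.8,0.45],
  [-2.5,20,0,0.94,0.45],
  [-3,23,0,1.08,0.45],
  [-3.5,26,0,1.22,0.45],
  [-4,29,0,1.36,0.45],
  [-4.4,32,0,1.5,0.45],
  [-4.4,33.3,0,1.572,0.45],
])

```text
clock: 42.2
ee_pos: [0.7178, -0.0359, 0.3851]
orientation: [[0.671, 0.741, -0.003], [0.741, -0.671, 0.001], [-0.002, -0.003, -1.0]]
force: [0.6, -0.2, 0.1]
grip_width: 0.0398
finger_force: 0.0
```

send_rows([
  [0,0,0,0,0.45],
  [0,0,0,0,0.45],
  [0,0,0,0,0.45],
])

```text
clock: 42.5
ee_pos: [0.7159, -0.0384, 0.3876]
orientation: [[0.668, 0.744, -0.001], [0.744, -0.668, -0.0], [-0.001, -0.001, -1.0]]
force: [0.5, 0.1, -0.4]
grip_width: 0.0397
finger_force: 0.0
```

Run:
```python
from fit import *
p=np.load('poses2.npz')['case']
rel(W(p,[(-.0165,.226,.128)])[0],48.1)
```

```text
rel [ 0.17  0.   25.96] yaw 0.0 | now ang 48.11 pos [ 0.7159 -0.0384  0.3876]
```

send_rows([
  [0,0,4,0,0.45],
  [0,0,9,0,0.45],
  [0,0,14,0,0.45],
  [0,0,18,0,0.45],
  [0,0,21,0,0.45],
  [0,0,23.5,0,0.45],
  [0,0,25.5,0,0.45],
  [0,0,26,0,0.45],
  [0,0,26,0,0.45],
  [0,0,26,0,0.45],
])

```text
clock: 43.5
ee_pos: [0.7173, -0.0381, 0.1298]
orientation: [[0.668, 0.744, 0.002], [0.744, -0.668, -0.0], [0.001, 0.002, -1.0]]
force: [0.1, 0.0, 0.5]
grip_width: 0.0392
finger_force: 0.0
```

send_rows([
  [0,0,0,0,0.3],
  [0,0,0,0,0.1],
  [0,0,0,0,0],
  [0,0,0,0,0],
  [0,0,0,0,0],
  [0,0,0,0,0],
])

```text
clock: 44.1
ee_pos: [0.7169, -0.0376, 0.1286]
orientation: [[0.668, 0.744, 0.001], [0.744, -0.668, -0.0], [0.0, 0.001, -1.0]]
force: [-0.3, -0.2, 3.0]
grip_width: 0.0116
finger_force: 15.0
```

send_rows([
  [0,0.25,0.16,0,0],
  [0,0.49,0.32,0,0],
  [0,0.75,0.5,0,0],
  [0,1.02,0.7,0,0],
  [0,1.52,1.1,0,0],
  [0,1.99,1.54,0,0],
  [0,2.44,2.0,0,0],
  [0,2.86,2.49,0,0],
  [0,3.25,3.0,0,0],
  [0,3.4,3.2,0,0],
  [0,3.4,3.2,0,0],
  [0,3.4,3.2,0,0],
])

```text
clock: 45.3
ee_pos: [0.7416, -0.0598, 0.0949]
orientation: [[0.668, 0.744, -0.001], [0.744, -0.668, 0.001], [-0.0, -0.001, -1.0]]
force: [1.1, 5.9, -4.4]
grip_width: 0.0116
finger_force: 15.0
```

send_rows([
  [0,0,0,0,0.45],
  [0,0,0,0,0.45],
  [0,0,0,0,0.45],
  [0,0,-4,0,0.45],
  [0,0,-9,0,0.45],
  [0,0,-14,0,0.45],
  [0,0,-19,0,0.45],
  [0,0,-24,0,0.45],
  [0,0,-29,0,0.45],
  [0,0,-29,0,0.45],
  [0,0,-29,0,0.45],
])

```text
clock: 46.4
ee_pos: [0.7423, -0.0608, 0.3884]
orientation: [[0.669, 0.744, 0.004], [0.744, -0.669, -0.001], [0.002, 0.003, -1.0]]
force: [-0.4, -0.0, -0.9]
grip_width: 0.0391
finger_force: 0.0
```

Run:
```python
from fit import *
np.set_printoptions(suppress=True)
p=np.load('poses2.npz')['case']
c=cam('scene')
for a in(1.2,1.3,1.34,1.38,1.42):
    print(a,proj(c,W(p,[(.08-.2*np.cos(a),y,.09+.2*np.sin(a)) for y in(.05,-.05)])).round(1).tolist(), proj(c,W(p,[(.08-.16*np.cos(a),.162,.09+.16*np.sin(a))])).round(1).tolist())
rel(W(p,[(.08-.2*np.cos(1.36),0,.37)])[0],48.1)
cv2.imwrite('pics/s3.png',cv2.resize(c['color'][200:400,180:380],None,fx=3,fy=3))
```

```text
1.2 [[263.3, 272.7], [211.1, 278.8]] [[322.2, 280.6]]
1.3 [[263.6, 280.4], [210.7, 286.6]] [[323.1, 286.6]]
1.34 [[263.8, 283.7], [210.6, 289.9]] [[323.5, 289.2]]
1.38 [[264.0, 287.1], [210.5, 293.4]] [[323.8, 291.9]]
1.42 [[264.2, 290.7], [210.5, 297.0]] [[324.2, 294.7]]
rel [-22.51   2.06   1.61] yaw -0.001 | now ang 48.04 pos [ 0.7415 -0.0607  0.386 ]
```

View pics/s3.png

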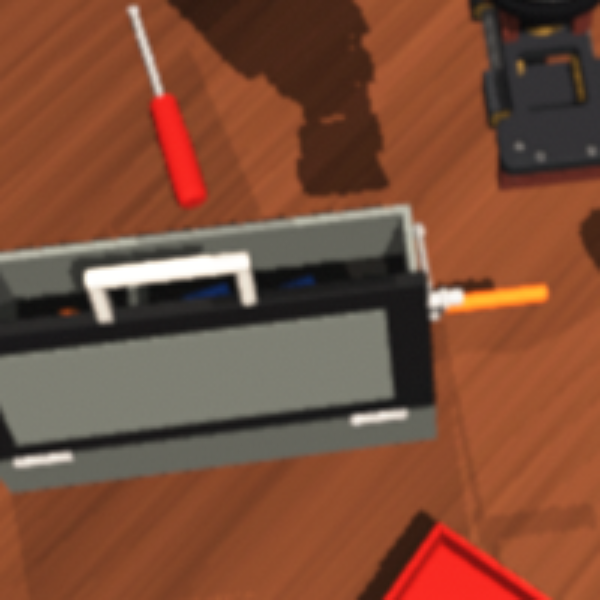

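Bar ends at image (263,286)/(211,291): lid ≈1.36 rad, knee broken. Go pinch the bar.

send_rows([
  [-4,0.4,0,0,0.45],
  [-8,0.8,0,0,0.45],
  [-12,1.2,0,0,0.45],
  [-16,1.6,0,0,0.45],
  [-20,2,0,0,0.45],
  [-22.5,2.1,0,0,0.45],
  [-22.5,2.1,1.5,0,0.45],
  [-22.5,2.1,1.5,0,0.45],
  [-22.5,2.1,1.5,0,0.45],
])

```text
clock: 47.35
ee_pos: [0.6071, -0.2407, 0.3693]
orientation: [[0.668, 0.744, -0.003], [0.744, -0.668, 0.002], [-0.001, -0.003, -1.0]]
force: [-0.5, -0.3, 0.9]
grip_width: 0.0394
finger_force: 0.0
```

Run:
```python
from fit import *
p=np.load('poses2.npz')['case']
rel(W(p,[(.0382,0,.267)])[0],48.1)
```

```text
rel [-0.12  0.06 10.23] yaw 0.0 | now ang 48.1 pos [ 0.6071 -0.2407  0.3693]
```

send_rows([
  [0,0,2,0,0.45],
  [0,0,5,0,0.45],
  [0,0,7.5,0,0.45],
  [0,0,9.2,0,0.45],
  [0,0,10.2,0,0.45],
  [0,0,10.2,0,0.45],
  [0,0,10.2,0,0.45],
])

```text
clock: 48.05
ee_pos: [0.6079, -0.2414, 0.2699]
orientation: [[0.668, 0.744, 0.001], [0.744, -0.668, -0.0], [0.0, 0.001, -1.0]]
force: [0.1, 0.8, 1.0]
grip_width: 0.0393
finger_force: 0.0
```

send_rows([
  [0,0,0,0,0.3],
  [0,0,0,0,0.1],
  [0,0,0,0,0],
  [0,0,0,0,0],
  [0,0,0,0,0],
  [0,0,0,0,0],
])

```text
clock: 48.65
ee_pos: [0.6073, -0.2419, 0.2698]
orientation: [[0.668, 0.744, 0.001], [0.744, -0.668, -0.0], [0.0, 0.001, -1.0]]
force: [-0.2, 0.5, 2.4]
grip_width: 0.0112
finger_force: 15.0
```

Run:
```python
from fit import *
p=np.load('poses2.npz')['case'];s=readout.sense();c,sn=np.cos(p[2]),np.sin(p[2])
e=np.array(s['ee_pos']);d=e[:2]-p[:2];x=c*d[0]+sn*d[1];print('case x',x,'ang',np.arccos((.08-x)/.2),np.arcsin(min(1,(e[2]+.019-.09)/.2)),s['force'],s['grip_width'])
```

```text
case x 0.03893024694931685 ang 1.3639762731635805 1.4596908647257767 [-0.15883992  0.51487549  2.44043569] 0.011239989053080032
```

send_rows([
  [0,-1.24,0.3,0,0],
  [0,-2.39,0.65,0,0],
  [0,-3.51,1.08,0,0],
  [0,-4.6,1.57,0,0],
  [0,-5.67,2.12,0,0],
  [0,-6.7,2.74,0,0],
  [0,-7.69,3.42,0,0],
  [0,-8.63,4.16,0,0],
  [0,-9.53,4.95,0,0],
  [0,-10.39,5.79,0,0],
  [0,-11.19,6.69,0,0],
  [0,-11.69,7.31,0,0],
])

```text
clock: 49.85
ee_pos: [0.5193, -0.1628, 0.1951]
orientation: [[0.668, 0.744, -0.001], [0.744, -0.668, 0.001], [-0.0, -0.001, -1.0]]
force: [0.8, 1.8, 1.2]
grip_width: 0.0112
finger_force: 15.0
```

send_rows([
  [0,-0.71,0.97,0,0],
  [0,-1.35,1.98,0,0],
  [0,-1.94,3.02,0,0],
  [0,-2.46,4.1,0,0],
  [0,-2.92,5.21,0,0],
  [0,-3.31,6.35,0,0],
  [0,-3.63,7.51,0,0],
  [0,-3.88,8.68,0,0],
  [0,-4.06,9.87,0,0],
  [0,-4.15,10.86,0,0],
  [0,-4.19,11.5,0,0],
  [0,-4.2,11.9,0,0],
])

```text
clock: 51.05
ee_pos: [0.4888, -0.1354, 0.0764]
orientation: [[0.668, 0.744, -0.001], [0.744, -0.668, 0.0], [-0.0, -0.001, -1.0]]
force: [1.3, 1.5, -1.1]
grip_width: 0.0112
finger_force: 15.0
```

send_rows([
  [0,0,0.15,0,0],
  [0,0,0.3,0,0],
  [0,0,0.4,0,0],
  [0,0,0.4,0,0],
  [0,0,0.4,0,0],
])

```text
clock: 51.55
ee_pos: [0.4888, -0.1355, 0.0734]
orientation: [[0.668, 0.744, -0.0], [0.744, -0.668, 0.0], [0.0, -0.0, -1.0]]
force: [-0.4, 2.4, 1.3]
grip_width: 0.0116
finger_force: 15.0
```

send_rows([
  [0,0,0.1,0,0],
  [0,0,0.2,0,0],
  [0,0,0.25,0,0],
  [0,0,0.25,0,0],
])

```text
clock: 51.95
ee_pos: [0.4889, -0.1354, 0.0723]
orientation: [[0.668, 0.744, 0.0], [0.744, -0.668, 0.0], [0.0, 0.0, -1.0]]
force: [-5.3, 3.9, 20.7]
grip_width: 0.0113
finger_force: 15.0
```

send_rows([
  [0,0,0,0,0.3],
  [0,0,0,0,0.45],
  [0,0,0,0,0.45],
  [0,0,-2,0,0.45],
  [0,0,-5,0,0.45],
  [0,0,-10,0,0.45],
  [0,0,-15,0,0.45],
  [0,0,-20,0,0.45],
  [-5,0,-25,0,0.45],
  [-10,-3,-28,0,0.45],
  [-14,-5,-28,0,0.45],
  [-14,-5,-28,0,0.45],
])

```text
clock: 53.15
ee_pos: [0.3559, -0.207, 0.3518]
orientation: [[0.669, 0.743, 0.001], [0.743, -0.669, -0.001], [-0.0, 0.002, -1.0]]
force: [0.5, -0.2, -0.2]
grip_width: 0.0395
finger_force: 0.0
```

send_rows([
  [0,0,0,0,0.45],
  [0,0,0,0,0.45],
  [0,0,0,0,0.45],
  [0,0,0,0,0.45],
  [0,0,0,0,0.45],
  [0,0,0,0,0.45],
  [0,0,0,0,0.45],
  [0,0,0,0,0.45],
  [0,0,0,0,0.45],
  [0,0,0,0,0.45],
])

```text
clock: 54.15
ee_pos: [0.3582, -0.2063, 0.3507]
orientation: [[0.668, 0.744, 0.0], [0.744, -0.668, -0.0], [0.0, 0.0, -1.0]]
force: [0.2, -0.4, 0.3]
grip_width: 0.0396
finger_force: 0.0
```

Run:
```python
from fit import *
p=np.load('poses2.npz')['case']
c=cam('scene');a=np.hstack([L('scene0.npz')['color'][230:400,150:380],c['color'][230:400,150:380]])
d=cv2.absdiff(L('scene0.npz')['color'],c['color']).max(2);print('diff around case front corner',d[260:360,280:370].mean())
cv2.imwrite('pics/s4.png',cv2.resize(a,None,fx=1.7,fy=1.7))
```

```text
diff around case front corner 2.6014444444444442
```

View pics/s4.png

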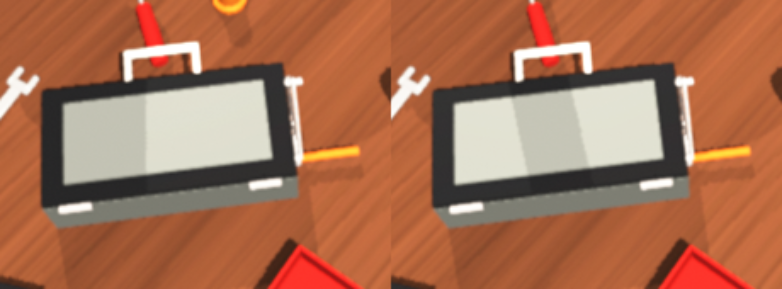

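The lid is shut exactly as at the start, with the pin folded and the bystanders unmoved. I'm handing the job in.

```bash
python3 -c "
from h import *
print(ctrl.close_job())"
```

```text
the job is handed in; nothing more can be done
None
```

The job is done and handed in at about 54 s: with the stay locked, both blue modules were stood upright in the left bay and the dial in the right bay, then the stay was broken and the lid fully shut; the camera checks showed no bystander disturbed.

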